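# Set up raking light on a painting

### The job

Set up the raking light for the oval painting. Switch on every torch by holding it and pushing its tail button against something fixed such as the beech bench stop, not with the fingers, until it is fully in, and lay each in a cradle of its own on the lamp stand, lens towards the painting. Last of all, when every torch is on and lying in its cradle, stand the white diffuser in the slot in front of the lenses, upright, right down on the slot's floor and centred to within 2 cm; keep off the painting and leave the tub, jar and brush where they are.

Things in the scene. Friction and masses are not known exactly. Their poses are not given: they have to be found in the camera images.
- torch1: aluminium torch 150 mm long, lying; may be absent (None). Hexagonal head (34 mm across flats, 34 long, glass lens), round barrel 26 mm thick, 84 long (grip here), hexagonal tail (34 by 22 mm) with a push button. 0.16 to 0.25 kg. Origin on the axis, mid-barrel, 17 mm above the bench; x to the lens. Lens at x = 76 mm, tail's end at -64, button's end at -74 (off) or -66 (on)
- torch2: aluminium torch 150 mm long, lying; may be absent (None). Hexagonal head (34 mm across flats, 34 long, glass lens), round barrel 26 mm thick, 84 long (grip here), hexagonal tail (34 by 22 mm) with a push button. 0.16 to 0.25 kg. Origin on the axis, mid-barrel, 17 mm above the bench; x to the lens. Lens at x = 76 mm, tail's end at -64, button's end at -74 (off) or -66 (on)
- torch3: aluminium torch 150 mm long, lying; may be absent (None). Hexagonal head (34 mm across flats, 34 long, glass lens), round barrel 26 mm thick, 84 long (grip here), hexagonal tail (34 by 22 mm) with a push button. 0.16 to 0.25 kg. Origin on the axis, mid-barrel, 17 mm above the bench; x to the lens. Lens at x = 76 mm, tail's end at -64, button's end at -74 (off) or -66 (on)
- torch4: aluminium torch 150 mm long, lying; may be absent (None). Hexagonal head (34 mm across flats, 34 long, glass lens), round barrel 26 mm thick, 84 long (grip here), hexagonal tail (34 by 22 mm) with a push button. 0.16 to 0.25 kg. Origin on the axis, mid-barrel, 17 mm above the bench; x to the lens. Lens at x = 76 mm, tail's end at -64, button's end at -74 (off) or -66 (on)
- switch1 (a joint): tail button of torch 1 (17 mm thick, rubber cap on a bright stem): 0 = out, off; 0.008 m = in, on. Push-on, pull-off switch: it yields to 6 to 7 N along the torch's axis and stays where it was pushed; the last 2 mm count as on
- switch2 (a joint): tail button of torch 2 (17 mm thick, rubber cap on a bright stem): 0 = out, off; 0.008 m = in, on. Push-on, pull-off switch: it yields to 6 to 7 N along the torch's axis and stays where it was pushed; the last 2 mm count as on
- switch3 (a joint): tail button of torch 3 (17 mm thick, rubber cap on a bright stem): 0 = out, off; 0.008 m = in, on. Push-on, pull-off switch: it yields to 6 to 7 N along the torch's axis and stays where it was pushed; the last 2 mm count as on
- switch4 (a joint): tail button of torch 4 (17 mm thick, rubber cap on a bright stem): 0 = out, off; 0.008 m = in, on. Push-on, pull-off switch: it yields to 6 to 7 N along the torch's axis and stays where it was pushed; the last 2 mm count as on
- cradle1 (a point): cradle 1 of the lamp stand: two V notches, 8 mm thick, at 24 mm either side along x (40 mm free between them for fingers). The point, 42 mm above the bench, is where a lying torch's origin belongs; the V's mouth is 34 mm wide, 1 mm below it. About 14 mm of play either way along x. Axes as the stand's
- cradle2 (a point): cradle 2 of the lamp stand: two V notches, 8 mm thick, at 24 mm either side along x (40 mm free between them for fingers). The point, 42 mm above the bench, is where a lying torch's origin belongs; the V's mouth is 34 mm wide, 1 mm below it. About 14 mm of play either way along x. Axes as the stand's
- cradle3 (a point): cradle 3 of the lamp stand: two V notches, 8 mm thick, at 24 mm either side along x (40 mm free between them for fingers). The point, 42 mm above the bench, is where a lying torch's origin belongs; the V's mouth is 34 mm wide, 1 mm below it. About 14 mm of play either way along x. Axes as the stand's
- cradle4 (a point): cradle 4 of the lamp stand: two V notches, 8 mm thick, at 24 mm either side along x (40 mm free between them for fingers). The point, 42 mm above the bench, is where a lying torch's origin belongs; the V's mouth is 34 mm wide, 1 mm below it. About 14 mm of play either way along x. Axes as the stand's
- stand: lamp stand fixed to the bench: plywood board 8 mm thick (x = -55 to +145 mm, 310 mm along y), four torch cradles 74 mm apart along y, V notches lying along x, and a slotted wooden foot in front. Origin on the bench below the middle of the four cradles; x points where the torches must shine, to the painting
- slot (a point): middle of the floor of the slot in the lamp stand, 8 mm above the bench, 120 mm ahead (x) of the cradles' row. The slot runs along the stand's y: 11 mm wide, 310 mm long, open at both ends, 20 mm deep, its mouth flared to 28 mm wide at 28 mm above its floor. Axes as the stand's
- diffuser: diffuser: upright opal white plastic panel 280 mm wide (its y), 8 mm thick (its x), with an aluminium rail 14 mm thick and 16 mm high along its top edge; 112 mm high in all, 0.24 kg. Origin in the middle of its lower edge, z up. It starts upright in its rack. Either face may look to the painting
- rack: wooden storage rack of the diffuser, fixed to the bench: slotted foot like the stand's (11 mm slot along its y, 310 mm long, floor 8 mm above the bench, rails' tops 36 mm above the bench). Origin on the bench below the middle of the slot
- stop: bench stop: beech batten screwed to the bench, 180 mm long (its y), 30 mm thick, 48 mm high. Origin on the bench at the middle of the foot of its working face, which looks along its +x
- stop_face (a point): middle of the bench stop's working face, 30 mm above the bench; x points straight out of the face. The face reaches 90 mm either side along y
- painting: oval stretched painting lying face up on the bench beyond the lamp stand, 470 mm by 840 mm, 28 mm thick; origin below the middle of its near long edge. Fragile: not to be touched
- tub: bystander: white plastic tub with a green lid, 112 mm in diameter, 107 mm high; origin at the centre of its underside
- jar: bystander: glass jar with a metal lid, 52 mm in diameter, 60 mm high; origin at the centre of its underside
- brush: bystander: flat brush lying on the bench, about 175 mm long, 46 mm wide, 20 mm high; origin below its ferrule's rear end
There are look-alikes about, which are no part of the job. What is shaped like the torch4 but red is not meant. What is shaped like the torch1 but pink is not meant.

How it is judged:
On the way, in this order (a step that is already met when the one before it is completed fails the run):
1. every torch present is switched on and lies in a cradle of its own, lens towards the painting (value of joint each of switch1, switch2, switch3, switch4 above 0.006 m and (distance between torch1 and cradle1 below 0.017 m or distance between torch1 and cradle2 below 0.017 m or distance between torch1 and cradle3 below 0.017 m or distance between torch1 and cradle4 below 0.017 m) and angle between the x axis of each of torch1, torch2, torch3, torch4 and the x axis of stand, either way round below 0.12 rad and x of painting in the frame of torch1 above 0.1 m and linear speed of each of torch1, torch2, torch3, torch4 below 0.03 m/s and (distance between torch2 and cradle1 below 0.017 m or distance between torch2 and cradle2 below 0.017 m or distance between torch2 and cradle3 below 0.017 m or distance between torch2 and cradle4 below 0.017 m) and x of painting in the frame of torch2 above 0.1 m and (distance between torch3 and cradle1 below 0.017 m or distance between torch3 and cradle2 below 0.017 m or distance between torch3 and cradle3 below 0.017 m or distance between torch3 and cradle4 below 0.017 m) and x of painting in the frame of torch3 above 0.1 m and (distance between torch4 and cradle1 below 0.017 m or distance between torch4 and cradle2 below 0.017 m or distance between torch4 and cradle3 below 0.017 m or distance between torch4 and cradle4 below 0.017 m) and x of painting in the frame of torch4 above 0.1 m), for 0.2 s.
2. the diffuser stands down in the slot of the lamp stand (x of diffuser in the frame of slot between -0.006 and 0.006 m and y of diffuser in the frame of slot between -0.025 and 0.025 m and z of diffuser in the frame of slot between -0.005 and 0.005 m and angle between diffuser's own z axis and vertical below 0.16 rad and angle between the x axis of diffuser and the x axis of stand, either way round below 0.12 rad and linear speed of diffuser below 0.03 m/s), for 0.2 s.
At the end, for the whole second after the job is handed in: Every torch: button in (over 6 mm), at rest in a cradle (origin within 17 mm of its point, axis within 0.12 rad of the stand's x), lens to the painting. Diffuser at rest in the stand's slot: lower edge within 5 mm of the floor, 6 mm across, 25 mm along; within 0.16 rad of upright (all of step 1 and all of step 2); the robot touches nothing.
It fails at once if the robot touches the painting (contact force between the arm and painting above 1 N).
It fails at once if the fingers touch the painting (contact force between the fingers and painting above 1 N).
It fails at once if the fingers press a torch's button (contact force between the fingers and switch1 above 4 N or contact force between the fingers and switch2 above 4 N or contact force between the fingers and switch3 above 4 N or contact force between the fingers and switch4 above 4 N).
It fails at once if the tub, the jar or the brush is moved by more than 3 cm (distance of any of tub, jar, brush from where it was at the start of the episode above 0.03 m).
Of torch1, torch2, torch3, torch4 only 3 to 4 are there at a start; the rules pass over those that are not, and their reading is None.
At some moment in a run one of torch1, torch2, torch3, torch4 may be knocked a few centimetres aside while the robot is not near it.
It also fails if it takes over 210 s, if anything falls off the work surface, if the arm or the gripper's body presses on something with over 40 N, if the wrist force passes 120 N, or if a joint passes its speed limit or range.

### The arm

A 6-joint arm with a two-finger parallel gripper is mounted at the origin on the work surface. World frame = base frame: x ahead of the robot, y to its left, z up, the work surface at z = 0. Lengths are in m, angles in rad, forces in N, time in s.
With the tool pointing down it reaches from about 0.325 to 0.9 m from the base axis. Payload 3.5 kg.
Tool frame: the origin (TCP) lies midway between the tips of the shut fingers; the grasp point (between the pads) lies 19 mm behind it; z points along the fingers, y is the line along which they close (so a half turn about z gives the same grasp; the last joint's range is limited). The gripper opens to 85 mm and grips with 20 to 120 N. Pads are 22 mm wide; open, the fingers measure 114 mm over their backs; the gripper's body (76 mm by 85 mm) begins 54 mm behind the grasp point. The pads swing forward as they close: fully open they stand 13 mm farther back than shut.
Start: joints at [1.153, 0.276, -0.026, 1.268, 0, 1.467], TCP at [0.194, 0.594, 0.231] pointing down, gripper open.
Joint ranges: [-3.12, 3.12], [-0.85, 1.88], [-1.08, 1.24], [-1.95, 2.15], [-1.57, 1.53], [-3.14, 3.14]. Speed limits (rad/s): [2.57, 2.57, 3.14, 3.14, 3.14, 3.14].

### API

Orientations are given as a unit quaternion [w, x, y, z].
In Python, from rig import arm gives the robot as it stands. The module is installed in compiled form; this text tells all that it offers.
- The arm moves only by the shell command python3 -m handwheel 'ROWS'. ROWS is JSON, a list of rows, each an object of numbers: "tx", "ty", "tz": the shift along the tool's x, y, z in m; "ax", "ay", "az": the turn, a rotation vector about the tool's x, y, z in rad; "gripper": the opening, from -1 (shut) to 1 (fully open). A call has 1 to 10 rows; each row is the pose to reach, as a shift and turn from the pose commanded when the call began, along the tool's axes at that moment; what a row does not reach only later rows make up. A row lasts 1/10 s, in which the tool goes at most 50 mm and 8.59 degrees, less where a joint would pass 70% of its speed; a pose out of reach is approached as far as the arm can. A call with a gripper value outside its range is refused whole. The fingers move at their own pace and stop on an object; the grip force is fixed at half the most. Time passes only in rows, so rows that repeat a pose let the fingers close. It gives the time, the measured TCP pose, the force, the opening and the grip force at its end, in the units of the state.
- arm.sense(): the state, without advancing time (a new reading comes with each control period).
- arm.get_image(name): name is "side" or "top"; returns the picture (480x640x3 uint8, red, green, blue); there is no depth.
- arm.camera_params(name): a dict with "fx", "fy", "cx", "cy" (pixels), "eye" and "orientation" of the camera in the world. Camera axes: x right, y down, z forward; pixel columns grow to the right and rows downward; lengths in m; the calibration is good to about 2 mm. A picture is of the moment at which its call begins. camera_params takes no time and is no camera call.
- arm.job_done(): hands the job in; it is judged then, once.
The state is a dict: "time": time; "joints": joint angles; "joint_velocities": joint speeds; "joint_torque": joint torques, N m; "eef_pos": TCP position; "tool_rot": TCP orientation; "force": force on the tool from outside, world axes, zero at the start; "moment": the same for the moment, N m; "grip_width": finger opening in m; "grasp_force": force on a finger pad.
Only numpy, scipy, OpenCV 4.12 (cv2) and the standard library are available. Lean on these libraries where they do the work, as an engineer would, in place of code of your own. Each camera call takes 0.05 s, during which the arm holds its last target. There are 200 camera calls.

## Working session

There is one attempt and no reset: what is moved stays moved. The work goes in short steps, Python scripts to look and compute and a shell command to move; the robot and the scene stay as the last step left them, time stands still between calls to the robot, and variables do not carry over. Pictures are saved under pics/ and viewed, at most 14 in all, crops included, and the job is handed in when it is done.

```bash
ls; mkdir -p pics; python3 - <<'E'
from rig import arm
import cv2
for n in("top","side"):
    print(n,arm.camera_params(n)); cv2.imwrite(f"pics/{n}0.png",arm.get_image(n)[:,:,::-1])
s=arm.sense();print(s)
E
```

```text
pics
top {'fx': 525.196343783239, 'fy': 525.196343783239, 'cx': 324.3767450065935, 'cy': 247.31101515916347, 'eye': array([ 0.27924807, -0.01913474,  1.27272093]), 'orientation': array([ 0.06751371, -0.69734286,  0.7111811 , -0.05810573])}
side {'fx': 471.9553785278766, 'fy': 471.9553785278766, 'cx': 316.60767212856337, 'cy': 244.15279626084694, 'eye': array([0.35950153, 0.78321941, 0.72650659]), 'orientation': array([ 0.04450338, -0.09499859,  0.90208841, -0.41860627])}
{'time': 0.1, 'joints': array([ 1.15260323e+00,  2.77074011e-01, -2.77274418e-02,  1.26802910e+00,
       -5.40899659e-05,  1.46740502e+00]), 'joint_velocities': array([ 0.00046572, -0.00026604,  0.00379872,  0.00011523, -0.00023653,
        0.0002042 ]), 'joint_torque': array([ 3.98374641e-04, -4.46707356e+01,  2.96128571e+01,  8.46135314e-03,
       -7.34512219e-05, -1.33313403e-06]), 'eef_pos': array([0.19324727, 0.59362815, 0.23026861]), 'tool_rot': array([-2.36128300e-04,  1.56751659e-01,  9.87637526e-01, -9.89694556e-04]), 'force': array([0.23815445, 0.1914831 , 0.68170386]), 'moment': array([-0.00225923, -0.05945246,  0.01874753]), 'grasp_force': 0.0, 'grip_width': 0.08545312901251309}
```

View pics/top0.png

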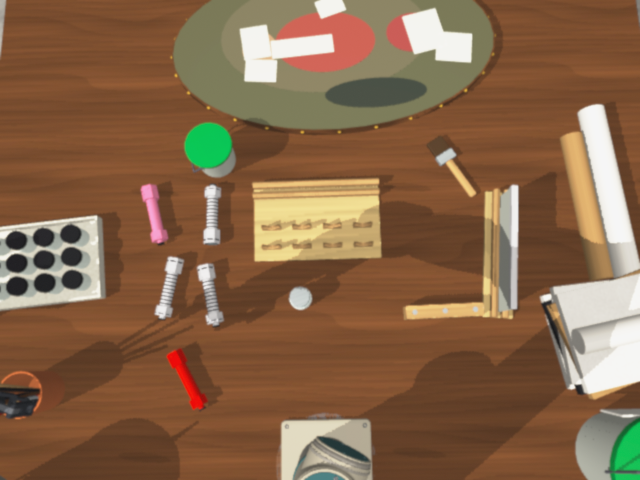

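View pics/side0.png

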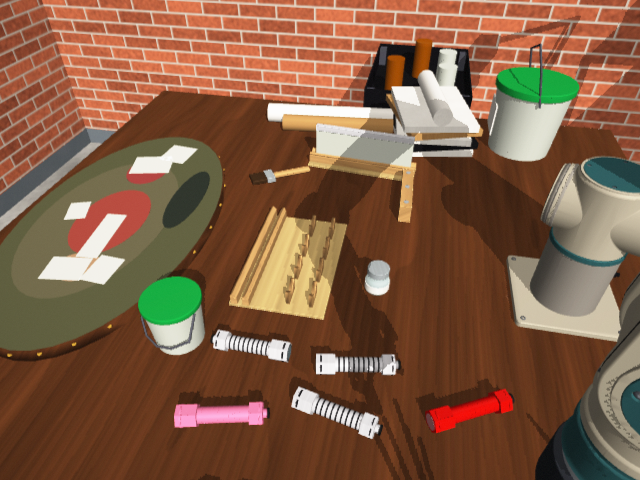

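The top view shows three aluminium torches at about (212,215), (170,288) and (210,294). The look-alikes are the pink one at (154,213) and the red one at (187,380), and I'll leave both alone. The stand is at (317,220), the rack with the diffuser at (500,252), the stop at (445,311), the jar at (300,298), the tub at (210,148) and the brush at (455,168). I'll check the choice in a close crop.

```bash
cat > h.py <<'E'
import numpy as np, cv2
from rig import arm
from scipy.spatial.transform import Rotation as R
def rot(q): return R.from_quat(np.r_[q[1:],q[0]])
def pix(n,uv,z):
    c=arm.camera_params(n); uv=np.atleast_2d(uv).astype(float)
    d=np.c_[(uv[:,0]-c['cx'])/c['fx'],(uv[:,1]-c['cy'])/c['fy'],np.ones(len(uv))]
    d=rot(c['orientation']).apply(d); e=c['eye']
    return e+d*((z-e[2])/d[:,2])[:,None]
def proj(n,p):
    c=arm.camera_params(n); v=rot(c['orientation']).inv().apply(np.atleast_2d(p)-c['eye'])
    return np.c_[c['fx']*v[:,0]/v[:,2]+c['cx'],c['fy']*v[:,1]/v[:,2]+c['cy']]
def torches(n,img,z=.017,lo=350):
    """white-ish long blobs -> centre, axis"""
    hsv=cv2.cvtColor(img,cv2.COLOR_RGB2HSV)
    m=((hsv[...,1]<60)&(hsv[...,2]>95)).astype(np.uint8)
    m=cv2.morphologyEx(m,cv2.MORPH_CLOSE,np.ones((5,5)))
    for c in cv2.findContours(m,cv2.RETR_EXTERNAL,cv2.CHAIN_APPROX_NONE)[0]:
        if lo<cv2.contourArea(c)<3000:
            r=cv2.minAreaRect(c); b=cv2.boxPoints(r); 
            w=pix(n,b,z); e=sorted([(np.linalg.norm(w[1]-w[0]),0),(np.linalg.norm(w[2]-w[1]),1)])
            a=(w[2]-w[1]) if e[1][1] else (w[1]-w[0])
            print('blob px',np.round(r[0]),'world',pix(n,r[0],z)[0].round(3),'len',round(e[1][0],3),'wid',round(e[0][0],3),'ang',round(np.degrees(np.arctan2(a[1],a[0])),1))
E
python3 - <<'E'
from h import *
t=cv2.imread('pics/top0.png')[:,:,::-1]; torches('top',np.ascontiguousarray(t))
cv2.imwrite('pics/c1.png',cv2.resize(t[170:340,130:390],None,fx=3,fy=3,interpolation=cv2.INTER_CUBIC)[:,:,::-1])
cv2.imwrite('pics/c2.png',cv2.resize(t[170:335,395:535],None,fx=3.5,fy=3.5,interpolation=cv2.INTER_CUBIC)[:,:,::-1])
E
```

```text
blob px [602. 439.] world [ 0.051 -0.624  0.017] len 0.195 wid 0.105 ang -30.7
blob px [300. 298.] world [0.384 0.057 0.017] len 0.056 wid 0.054 ang -136.0
blob px [210. 294.] world [0.396 0.272 0.017] len 0.153 wid 0.042 ang -168.7
blob px [169. 288.] world [0.414 0.372 0.017] len 0.153 wid 0.042 ang -11.3
blob px [508. 248.] world [ 0.495 -0.449  0.017] len 0.313 wid 0.047 ang -5.3
blob px [211. 214.] world [0.594 0.272 0.017] len 0.152 wid 0.041 ang 0.1
blob px [286.  53.] world [1.022 0.086 0.017] len 0.248 wid 0.164 ang -91.6
blob px [437.  34.] world [ 1.065 -0.309  0.017] len 0.19 wid 0.154 ang -96.0
blob px [330.   8.] world [ 1.147 -0.031  0.017] len 0.085 wid 0.05 ang -91.7
```

View pics/c1.png

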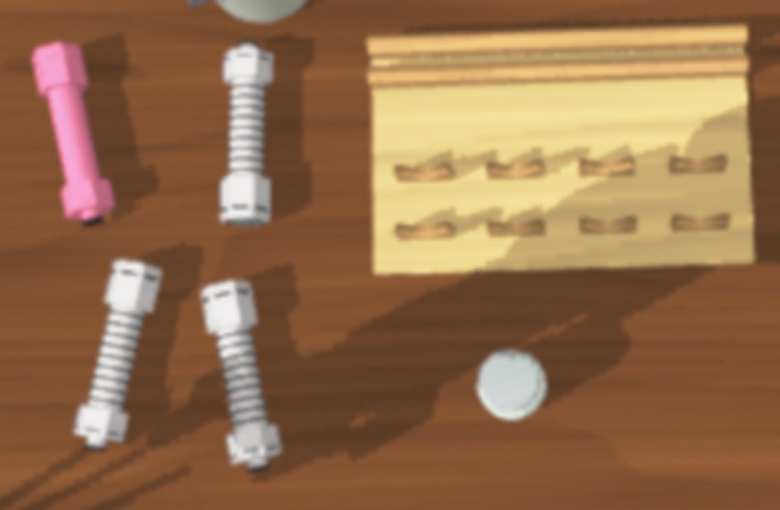

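View pics/c2.png

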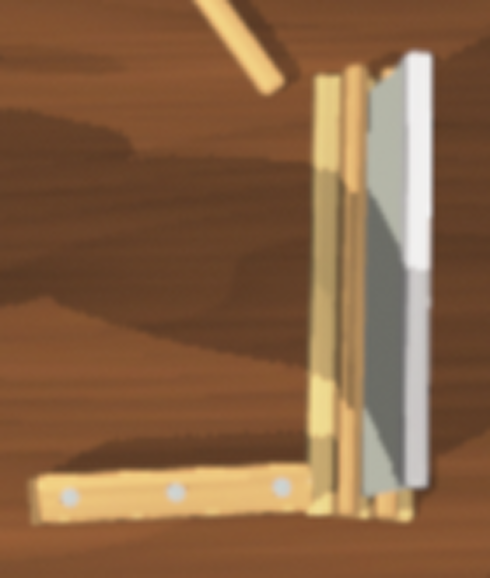

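Torches B and C have the head up (towards the painting) and a dark button at the bottom. A's dark tip at (211,184) suggests its button is up. Next I'll compute the fixtures and check A in a side crop.

```bash
python3 - <<'E'
from h import *
a=lambda l,s,o:(np.array(l)+.5)/s-.5+np.array(o)
c1=lambda l:a(l,3,(130,170)); c2=lambda l:a(l,3.5,(395,170))
np.set_printoptions(suppress=True,precision=4)
print('back edge',pix('top',c1([(374,273),(754,263)]),.008))
print('front top',pix('top',c1([(367,38),(748,25)]),.036))
print('V far',pix('top',c1([(424,170),(516,166),(607,163),(698,161)]),.041))
print('V near',pix('top',c1([(424,228),(516,225),(608,221),(700,219)]),.041))
print('slot mid line',pix('top',c1([(370,62),(748,52)]),.025))
print('stop top',pix('top',c2([(37,478),(312,464),(33,522),(308,512)]),.048))
print('diff rail',pix('top',c2([(407,52),(432,52),(405,488),(428,488)]),.120))
print('rack low',pix('top',c2([(308,513),(411,521),(316,76)]),.008))
print('button A px',pix('top',c1([(247,43),(245,224)]),.02))
s=cv2.imread('pics/side0.png')
cv2.imwrite('pics/c3.png',cv2.resize(s[320:450,170:410],None,fx=3.2,fy=3.2,interpolation=cv2.INTER_CUBIC))
E
```

```text
back edge [[ 0.4773  0.1672  0.008 ]
 [ 0.4791 -0.1417  0.008 ]]
front top [[ 0.6674  0.1698  0.036 ]
 [ 0.6712 -0.1415  0.036 ]]
V far [[ 0.5548  0.1226  0.041 ]
 [ 0.5565  0.0488  0.041 ]
 [ 0.5574 -0.0241  0.041 ]
 [ 0.5574 -0.0969  0.041 ]]
V near [[ 0.5075  0.1227  0.041 ]
 [ 0.5084  0.0494  0.041 ]
 [ 0.5101 -0.0239  0.041 ]
 [ 0.5102 -0.097   0.041 ]]
slot mid line [[ 0.6502  0.1689  0.025 ]
 [ 0.6517 -0.1417  0.025 ]]
stop top [[ 0.357  -0.1896  0.048 ]
 [ 0.3627 -0.3715  0.048 ]
 [ 0.3282 -0.1856  0.048 ]
 [ 0.3313 -0.3666  0.048 ]]
diff rail [[ 0.6224 -0.4311  0.12  ]
 [ 0.622  -0.4472  0.12  ]
 [ 0.3419 -0.4072  0.12  ]
 [ 0.3416 -0.4214  0.12  ]]
rack low [[ 0.3323 -0.3779  0.008 ]
 [ 0.3256 -0.4471  0.008 ]
 [ 0.6396 -0.4055  0.008 ]]
button A px [[0.6704 0.2719 0.02  ]
 [0.5178 0.2705 0.02  ]]
```

View pics/c3.png

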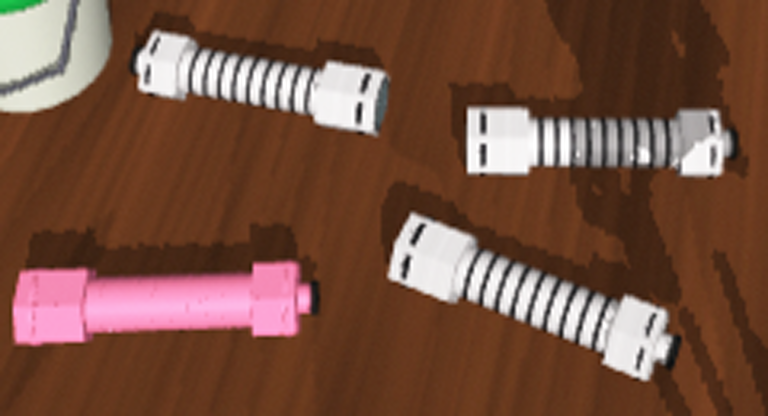

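A's button points to the painting, so A has to be turned half round. B and C already face the right way. The stand's origin is about (0.533, 0.013), the stop face is at x≈0.359, and the diffuser is at (0.482, -0.427). I'll level the tool and head for C.

```bash
cat >> h.py <<'E'
def go(p,yaw):
    """shift/turn (tool axes) to TCP p, tool down, tool x at yaw deg"""
    s=arm.sense(); T=rot(s['tool_rot']); 
    c,n=np.cos(np.radians(yaw)),np.sin(np.radians(yaw))
    G=R.from_matrix(np.array([[c,n,0],[n,-c,0],[0,0,-1]]).T)
    print('t',s['time'],'at',s['eef_pos'].round(4),'shift',T.inv().apply(np.array(p)-s['eef_pos']).round(4),'turn',(T.inv()*G).as_rotvec().round(4),'q',s['joints'].round(2))
E
python3 -c "
from h import *
go((.396,.272,.14),191.3)"
```

```text
t 0.1 at [0.1932 0.5936 0.2303] shift [-0.2924 -0.2429  0.0907] turn [-0.0019 -0.0007 -0.512 ] q [ 1.15  0.28 -0.03  1.27 -0.    1.47]
```

```bash
python3 -m handwheel '[{"tx":-0.292,"ty":-0.243,"tz":0.09,"az":-0.512,"gripper":0.4},{"tx":-0.292,"ty":-0.243,"tz":0.09,"az":-0.512,"gripper":0.4},{"tx":-0.292,"ty":-0.243,"tz":0.09,"az":-0.512,"gripper":0.4},{"tx":-0.292,"ty":-0.243,"tz":0.09,"az":-0.512,"gripper":0.4},{"tx":-0.292,"ty":-0.243,"tz":0.09,"az":-0.512,"gripper":0.4},{"tx":-0.292,"ty":-0.243,"tz":0.09,"az":-0.512,"gripper":0.4},{"tx":-0.292,"ty":-0.243,"tz":0.09,"az":-0.512,"gripper":0.4},{"tx":-0.292,"ty":-0.243,"tz":0.09,"az":-0.512,"gripper":0.4},{"tx":-0.292,"ty":-0.243,"tz":0.09,"az":-0.512,"gripper":0.4},{"tx":-0.292,"ty":-0.243,"tz":0.09,"az":-0.512,"gripper":0.4}]'
python3 - <<'E'
from h import *
go((.396,.272,.004),191.3)
t=arm.get_image('top'); s=arm.get_image('side'); torches('top',t[:, :260].copy()); torches('side',s[320:].copy()) if 0 else 0
cv2.imwrite('pics/s1.png',s[:,:,::-1])
E
```

```text
t 0.1 at [0.1932 0.5936 0.2303] shift [-0.2924 -0.2426  0.2267] turn [-0.0019 -0.0007 -0.512 ] q [ 1.15  0.28 -0.03  1.27 -0.    1.47]
blob px [210. 294.] world [0.396 0.272 0.017] len 0.153 wid 0.042 ang -168.5
blob px [169. 288.] world [0.414 0.372 0.017] len 0.153 wid 0.042 ang -11.3
blob px [211. 214.] world [0.594 0.272 0.017] len 0.152 wid 0.041 ang 0.1
blob px [249.  54.] world [1.023 0.183 0.017] len 0.162 wid 0.053 ang -179.8validation failed for argument at $[0]...
```

View pics/s1.png

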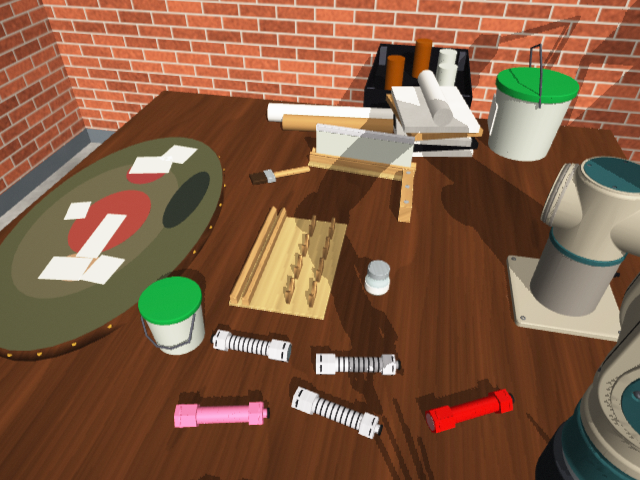

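The scene is unchanged because the call was refused. Rows may need every key.

```bash
python3 -m handwheel '[{"tx":-0.03,"ty":-0.024,"tz":0,"ax":0,"ay":0,"az":-0.05,"gripper":0.4}]'; python3 -m handwheel --help | head -20
```

```text
time: 0.3
eef_pos: [0.2135, 0.5644, 0.2308]
tool_rot: [-0.0, 0.129, 0.992, 0.001]
force: [0.3, 0.0, 0.5]
grip_width: 0.0731
grasp_force: 0.0invalid input: not JSON, or not a number
```

```bash
python3 -c "
from h import *
go((.396,.272,.12),191.3)"
```

```text
t 0.3 at [0.2135 0.5644 0.2308] shift [-0.2515 -0.2359  0.1102] turn [ 0.0018 -0.0005 -0.4567] q [ 1.1   0.24 -0.08  1.25  0.    1.36]
```

```bash
python3 -m handwheel '[{"tx":-0.252,"ty":-0.236,"tz":0.11,"ax":0,"ay":0,"az":-0.457,"gripper":0.4},{"tx":-0.252,"ty":-0.236,"tz":0.11,"ax":0,"ay":0,"az":-0.457,"gripper":0.4},{"tx":-0.252,"ty":-0.236,"tz":0.11,"ax":0,"ay":0,"az":-0.457,"gripper":0.4},{"tx":-0.252,"ty":-0.236,"tz":0.11,"ax":0,"ay":0,"az":-0.457,"gripper":0.4},{"tx":-0.252,"ty":-0.236,"tz":0.11,"ax":0,"ay":0,"az":-0.457,"gripper":0.4},{"tx":-0.252,"ty":-0.236,"tz":0.11,"ax":0,"ay":0,"az":-0.457,"gripper":0.4},{"tx":-0.252,"ty":-0.236,"tz":0.11,"ax":0,"ay":0,"az":-0.457,"gripper":0.4},{"tx":-0.252,"ty":-0.236,"tz":0.11,"ax":0,"ay":0,"az":-0.457,"gripper":0.4},{"tx":-0.252,"ty":-0.236,"tz":0.11,"ax":0,"ay":0,"az":-0.457,"gripper":0.4},{"tx":-0.252,"ty":-0.236,"tz":0.11,"ax":0,"ay":0,"az":-0.457,"gripper":0.4}]'
python3 -c "
from h import *
go((.396,.272,.004),191.3)
s=arm.get_image('side'); cv2.imwrite('pics/s2.png',cv2.resize(s[240:480,180:500,::-1],None,fx=2.4,fy=2.4))"
```

```text
time: 1.3
eef_pos: [0.396, 0.2684, 0.1213]
tool_rot: [-0.0, -0.095, 0.995, 0.0]
force: [0.0, -0.2, 0.2]
grip_width: 0.0598
grasp_force: 0.0
t 1.3 at [0.396  0.2684 0.1213] shift [-0.0007  0.0035  0.1173] turn [ 0.0005 -0.0004 -0.006 ] q [ 0.46  0.11 -0.48  0.98  0.    0.27]
```

View pics/s2.png

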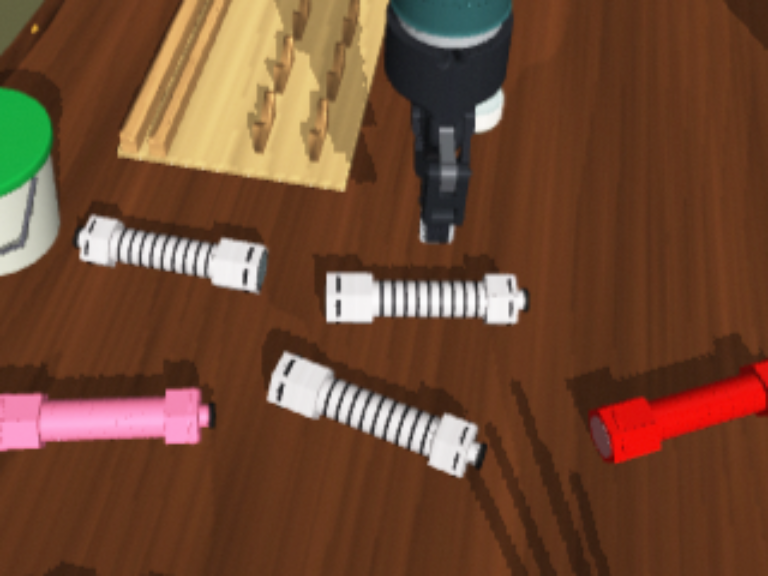

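```bash
python3 -m handwheel '[{"tx":0,"ty":0.004,"tz":0.05,"ax":0,"ay":0,"az":-0.006,"gripper":0.4},{"tx":0,"ty":0.004,"tz":0.09,"ax":0,"ay":0,"az":-0.006,"gripper":0.4},{"tx":0,"ty":0.004,"tz":0.11,"ax":0,"ay":0,"az":-0.006,"gripper":0.4},{"tx":0,"ty":0.004,"tz":0.116,"ax":0,"ay":0,"az":-0.006,"gripper":0.4},{"tx":0,"ty":0.004,"tz":0.116,"ax":0,"ay":0,"az":-0.006,"gripper":-1},{"tx":0,"ty":0.004,"tz":0.116,"ax":0,"ay":0,"az":-0.006,"gripper":-1},{"tx":0,"ty":0.004,"tz":0.116,"ax":0,"ay":0,"az":-0.006,"gripper":-1},{"tx":0,"ty":0.004,"tz":0.116,"ax":0,"ay":0,"az":-0.006,"gripper":-1},{"tx":0,"ty":0.004,"tz":0.116,"ax":0,"ay":0,"az":-0.006,"gripper":-1}]'
python3 -c "
from h import *
go((.45,-.27,.15),181)"
```

```text
time: 2.25
eef_pos: [0.3969, 0.2734, 0.0072]
tool_rot: [0.002, -0.099, 0.995, 0.001]
force: [-0.6, 0.8, 5.4]
grip_width: 0.0242
grasp_force: 59.5
t 2.25 at [0.3969 0.2734 0.0072] shift [ 0.0546 -0.543  -0.1438] turn [0.0018 0.0033 0.181 ] q [ 0.47  0.26 -0.59  0.72  0.    0.27]
```

```bash
python3 -m handwheel '[{"tx":0,"ty":0,"tz":-0.05,"ax":0,"ay":0,"az":0,"gripper":-1},{"tx":0,"ty":0,"tz":-0.1,"ax":0,"ay":0,"az":0,"gripper":-1},{"tx":0,"ty":0,"tz":-0.14,"ax":0,"ay":0,"az":0,"gripper":-1},{"tx":0.04,"ty":-0.546,"tz":-0.14,"ax":0,"ay":0,"az":0.17,"gripper":-1},{"tx":0.04,"ty":-0.546,"tz":-0.14,"ax":0,"ay":0,"az":0.17,"gripper":-1},{"tx":0.04,"ty":-0.546,"tz":-0.14,"ax":0,"ay":0,"az":0.17,"gripper":-1},{"tx":0.04,"ty":-0.546,"tz":-0.14,"ax":0,"ay":0,"az":0.17,"gripper":-1},{"tx":0.04,"ty":-0.546,"tz":-0.14,"ax":0,"ay":0,"az":0.17,"gripper":-1},{"tx":0.04,"ty":-0.546,"tz":-0.14,"ax":0,"ay":0,"az":0.17,"gripper":-1},{"tx":0.04,"ty":-0.546,"tz":-0.14,"ax":0,"ay":0,"az":0.17,"gripper":-1}]'
python3 -c "
from h import *
go((.464,-.27,.10),181.7)"
```

```text
time: 3.25
eef_pos: [0.439, -0.0769, 0.146]
tool_rot: [0.001, -0.014, 1.0, -0.0]
force: [1.1, 0.3, -2.2]
grip_width: 0.0238
grasp_force: 59.7
t 3.25 at [ 0.439  -0.0769  0.146 ] shift [-0.0196 -0.1937  0.046 ] turn [-0.0002  0.0019 -0.0018] q [-0.32  0.02 -0.52  1.03  0.   -0.35]
```

```bash
python3 -m handwheel '[{"tx":-0.02,"ty":-0.19,"tz":0,"ax":0,"ay":0,"az":0,"gripper":-1},{"tx":-0.02,"ty":-0.19,"tz":0,"ax":0,"ay":0,"az":0,"gripper":-1},{"tx":-0.02,"ty":-0.19,"tz":0.02,"ax":0,"ay":0,"az":0,"gripper":-1},{"tx":-0.02,"ty":-0.19,"tz":0.046,"ax":0,"ay":0,"az":0,"gripper":-1},{"tx":-0.02,"ty":-0.19,"tz":0.046,"ax":0,"ay":0,"az":0,"gripper":-1},{"tx":-0.02,"ty":-0.19,"tz":0.046,"ax":0,"ay":0,"az":0,"gripper":-1},{"tx":-0.02,"ty":-0.19,"tz":0.046,"ax":0,"ay":0,"az":0,"gripper":-1}]'
python3 - <<'E'
from h import *
go((.464,-.27,.022),181.7)
t=arm.get_image('top'); s=arm.get_image('side')
im=np.hstack([cv2.resize(t[190:350,380:540],(400,400)),cv2.resize(s[110:270,290:450],(400,400))]); cv2.imwrite('pics/p1.png',im[:,:,::-1])
torches('top',t[:, :260].copy())
E
```

```text
time: 3.95
eef_pos: [0.4641, -0.2634, 0.0997]
tool_rot: [0.0, -0.014, 1.0, 0.0]
force: [0.1, -0.6, -1.6]
grip_width: 0.0237
grasp_force: 59.7
t 3.95 at [ 0.4641 -0.2634  0.0997] shift [ 0.0003 -0.0066  0.0777] turn [ 0.0007  0.     -0.0011] q [-0.64  0.22 -0.39  0.96  0.   -0.67]
blob px [169. 288.] world [0.414 0.372 0.017] len 0.152 wid 0.042 ang -11.3
blob px [211. 214.] world [0.594 0.272 0.017] len 0.152 wid 0.041 ang 0.1
blob px [249.  54.] world [1.023 0.183 0.017] len 0.162 wid 0.053 ang -179.8
```

View pics/p1.png

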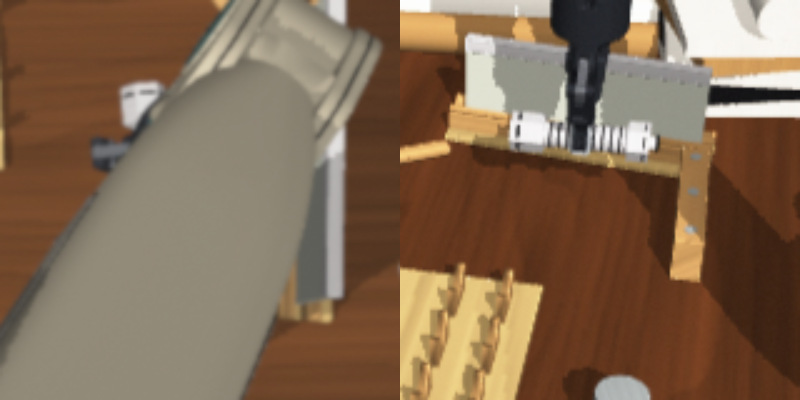

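Held level with the lens towards the painting. I'll lower it and push it to the stop.

```bash
python3 -m handwheel '[{"tx":0,"ty":0,"tz":0.04,"ax":0,"ay":0,"az":0,"gripper":-1},{"tx":0,"ty":0,"tz":0.07,"ax":0,"ay":0,"az":0,"gripper":-1},{"tx":0,"ty":0,"tz":0.078,"ax":0,"ay":0,"az":0,"gripper":-1},{"tx":0.01,"ty":0,"tz":0.078,"ax":0,"ay":0,"az":0,"gripper":-1},{"tx":0.02,"ty":0,"tz":0.078,"ax":0,"ay":0,"az":0,"gripper":-1},{"tx":0.025,"ty":0,"tz":0.078,"ax":0,"ay":0,"az":0,"gripper":-1},{"tx":0.028,"ty":0,"tz":0.078,"ax":0,"ay":0,"az":0,"gripper":-1},{"tx":0.031,"ty":0,"tz":0.078,"ax":0,"ay":0,"az":0,"gripper":-1},{"tx":0.033,"ty":0,"tz":0.078,"ax":0,"ay":0,"az":0,"gripper":-1}]'
python3 -m handwheel '[{"tx":0.002,"ty":0,"tz":0,"ax":0,"ay":0,"az":0,"gripper":-1},{"tx":0.003,"ty":0,"tz":0,"ax":0,"ay":0,"az":0,"gripper":-1}]'
python3 -m handwheel '[{"tx":0.002,"ty":0,"tz":0,"ax":0,"ay":0,"az":0,"gripper":-1},{"tx":0.003,"ty":0,"tz":0,"ax":0,"ay":0,"az":0,"gripper":-1}]'
```

```text
time: 4.95
eef_pos: [0.4345, -0.2658, 0.0232]
tool_rot: [0.004, -0.014, 1.0, -0.0]
force: [5.9, 3.0, -2.2]
grip_width: 0.0241
grasp_force: 59.9
time: 5.15
eef_pos: [0.4316, -0.2659, 0.0232]
tool_rot: [0.004, -0.014, 1.0, -0.0]
force: [6.3, 2.0, -1.5]
grip_width: 0.0238
grasp_force: 59.9
time: 5.35
eef_pos: [0.4308, -0.266, 0.0237]
tool_rot: [0.006, -0.014, 1.0, 0.0]
force: [11.2, 5.0, -1.6]
grip_width: 0.0239
grasp_force: 59.9
```

```bash
python3 -m handwheel '[{"tx":0.002,"ty":0,"tz":0,"ax":0,"ay":0,"az":0,"gripper":-1},{"tx":0.003,"ty":0,"tz":0,"ax":0,"ay":0,"az":0,"gripper":-1}]'
python3 -m handwheel '[{"tx":0.002,"ty":0,"tz":0,"ax":0,"ay":0,"az":0,"gripper":-1},{"tx":0.003,"ty":0,"tz":0,"ax":0,"ay":0,"az":0,"gripper":-1}]'
python3 - <<'E'
from h import *
s=arm.get_image('side')
cv2.imwrite('pics/p2.png',cv2.resize(s[130:230,350:430,::-1],None,fx=6,fy=6,interpolation=cv2.INTER_CUBIC))
E
```

```text
time: 5.55
eef_pos: [0.4308, -0.2663, 0.0245]
tool_rot: [0.01, -0.014, 1.0, 0.001]
force: [16.7, 7.2, -2.7]
grip_width: 0.0238
grasp_force: 59.9
time: 5.75
eef_pos: [0.4308, -0.2665, 0.0252]
tool_rot: [0.013, -0.015, 1.0, 0.001]
force: [22.5, 8.9, -4.2]
grip_width: 0.0236
grasp_force: 60.0
```

View pics/p2.png

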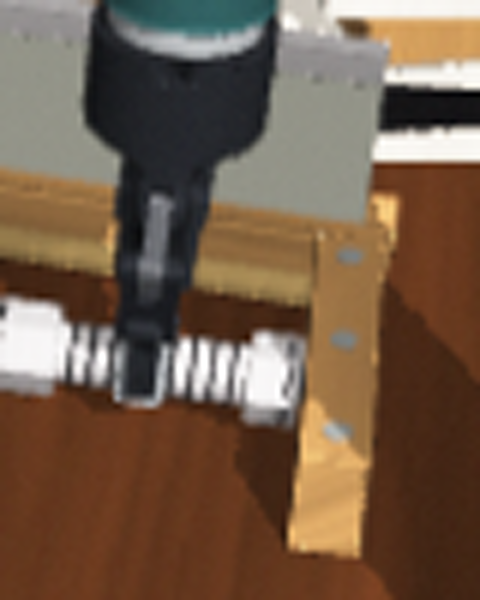

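The tail sits at the stop with firm resistance (22 N, no further travel), so the button is in. I'll back off, lift and go over the rightmost cradle at y=-0.098.

```bash
python3 -m handwheel '[{"tx":-0.02,"ty":0,"tz":0,"ax":0,"ay":0,"az":0,"gripper":-1},{"tx":-0.04,"ty":0,"tz":0,"ax":0,"ay":0,"az":0,"gripper":-1},{"tx":-0.05,"ty":0,"tz":-0.04,"ax":0,"ay":0,"az":0,"gripper":-1},{"tx":-0.06,"ty":0,"tz":-0.09,"ax":0,"ay":0,"az":0,"gripper":-1},{"tx":-0.11,"ty":0.16,"tz":-0.09,"ax":0,"ay":0,"az":-0.02,"gripper":-1},{"tx":-0.11,"ty":0.16,"tz":-0.09,"ax":0,"ay":0,"az":-0.02,"gripper":-1},{"tx":-0.11,"ty":0.16,"tz":-0.09,"ax":0,"ay":0,"az":-0.02,"gripper":-1},{"tx":-0.11,"ty":0.16,"tz":-0.09,"ax":0,"ay":0,"az":-0.02,"gripper":-1},{"tx":-0.11,"ty":0.16,"tz":-0.09,"ax":0,"ay":0,"az":-0.02,"gripper":-1},{"tx":-0.11,"ty":0.16,"tz":-0.09,"ax":0,"ay":0,"az":-0.02,"gripper":-1}]'
python3 - <<'E'
from h import *
go((.535,-.098,.07),180.5)
E
```

```text
time: 6.8
eef_pos: [0.5249, -0.1027, 0.112]
tool_rot: [0.0, -0.025, 1.0, -0.001]
force: [0.2, -0.6, -2.0]
grip_width: 0.0239
grasp_force: 60.1
t 6.8 at [ 0.5249 -0.1027  0.112 ] shift [-0.0103  0.0043  0.042 ] turn [-0.0013  0.0007  0.0403] q [-0.31  0.21 -0.38  0.98 -0.   -0.36]
```

```bash
python3 -m handwheel '[{"tx":-0.01,"ty":0.004,"tz":0.02,"ax":0,"ay":0,"az":0.04,"gripper":-1},{"tx":-0.01,"ty":0.004,"tz":0.042,"ax":0,"ay":0,"az":0.04,"gripper":-1},{"tx":-0.01,"ty":0.004,"tz":0.042,"ax":0,"ay":0,"az":0.04,"gripper":-1}]'
python3 - <<'E'
from h import *
go((.535,-.098,.033),180.5)
s=arm.get_image('side')
cv2.imwrite('pics/p3.png',cv2.resize(s[170:330,220:380,::-1],None,fx=3.7,fy=3.7,interpolation=cv2.INTER_CUBIC))
E
```

```text
time: 7.1
eef_pos: [0.5317, -0.0987, 0.0668]
tool_rot: [-0.003, -0.003, 1.0, 0.001]
force: [-0.7, -0.2, -1.9]
grip_width: 0.0239
grasp_force: 60.1
t 7.1 at [ 0.5317 -0.0987  0.0668] shift [-0.0035  0.0006  0.0338] turn [ 0.0012 -0.0058 -0.0025] q [-0.3   0.28 -0.4   0.9  -0.   -0.31]
```

View pics/p3.png

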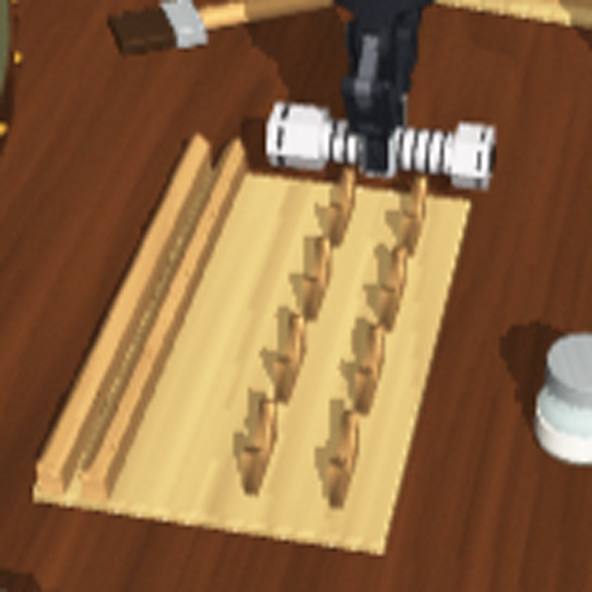

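Torch C is over the far cradle, between the two notches, with the button in. I'll lower it.

```bash
python3 -m handwheel '[{"tx":-0.003,"ty":0.001,"tz":0.01,"ax":0,"ay":-0.004,"az":0,"gripper":-1},{"tx":-0.003,"ty":0.001,"tz":0.02,"ax":0,"ay":-0.004,"az":0,"gripper":-1},{"tx":-0.003,"ty":0.001,"tz":0.028,"ax":0,"ay":-0.004,"az":0,"gripper":-1},{"tx":-0.003,"ty":0.001,"tz":0.031,"ax":0,"ay":-0.004,"az":0,"gripper":-1}]'
python3 -m handwheel '[{"tx":0,"ty":0,"tz":0.001,"ax":0,"ay":0,"az":0,"gripper":-1},{"tx":0,"ty":0,"tz":0.002,"ax":0,"ay":0,"az":0,"gripper":-1}]'
```

```text
time: 7.55
eef_pos: [0.5367, -0.0969, 0.0373]
tool_rot: [0.001, -0.004, 1.0, 0.0]
force: [-0.4, 0.2, -1.8]
grip_width: 0.0241
grasp_force: 60.1
time: 7.75
eef_pos: [0.5377, -0.097, 0.0364]
tool_rot: [0.002, -0.004, 1.0, -0.0]
force: [-0.1, 0.3, -1.7]
grip_width: 0.024
grasp_force: 60.1
```

```bash
python3 -m handwheel '[{"tx":0.002,"ty":0,"tz":0.002,"ax":0,"ay":0,"az":0,"gripper":-1},{"tx":0.002,"ty":0,"tz":0.004,"ax":0,"ay":0,"az":0,"gripper":-1},{"tx":0.002,"ty":0,"tz":0.004,"ax":0,"ay":0,"az":0,"gripper":-1}]'
python3 -m handwheel '[{"tx":0,"ty":0,"tz":0.001,"ax":0,"ay":0,"az":0,"gripper":-1},{"tx":0,"ty":0,"tz":0.002,"ax":0,"ay":0,"az":0,"gripper":-1}]'
```

```text
time: 8.05
eef_pos: [0.536, -0.0977, 0.033]
tool_rot: [0.002, -0.004, 1.0, -0.001]
force: [-0.4, -2.0, 3.2]
grip_width: 0.0242
grasp_force: 60.7
time: 8.25
eef_pos: [0.5364, -0.0984, 0.0321]
tool_rot: [0.003, -0.004, 1.0, -0.002]
force: [-4.8, -3.2, 13.4]
grip_width: 0.0241
grasp_force: 61.6
```

Seated (TCP at z 0.032, with contact force). I'll release, rise, and head above B.

```bash
python3 -m handwheel '[{"tx":0,"ty":0,"tz":0,"ax":0,"ay":0,"az":0,"gripper":0.1},{"tx":0,"ty":0,"tz":0,"ax":0,"ay":0,"az":0,"gripper":0.1},{"tx":0,"ty":0,"tz":0,"ax":0,"ay":0,"az":0,"gripper":0.1},{"tx":0,"ty":0,"tz":-0.03,"ax":0,"ay":0,"az":0,"gripper":0.1},{"tx":0,"ty":0,"tz":-0.07,"ax":0,"ay":0,"az":0,"gripper":0.1},{"tx":0,"ty":0,"tz":-0.12,"ax":0,"ay":0,"az":0,"gripper":0.1},{"tx":0.06,"ty":0.2,"tz":-0.12,"ax":0,"ay":0,"az":0,"gripper":0.4},{"tx":0.06,"ty":0.2,"tz":-0.12,"ax":0,"ay":0,"az":0,"gripper":0.4},{"tx":0.06,"ty":0.2,"tz":-0.12,"ax":0,"ay":0,"az":0,"gripper":0.4},{"tx":0.06,"ty":0.2,"tz":-0.12,"ax":0,"ay":0,"az":0,"gripper":0.4}]'
python3 - <<'E'
from h import *
go((.414,.372,.12),168.7)
t=arm.get_image('top'); torches('top',t[:, :430].copy())
E
```

```text
time: 9.25
eef_pos: [0.4752, 0.0957, 0.1501]
tool_rot: [0.002, -0.004, 1.0, 0.0]
force: [1.0, -0.1, 0.2]
grip_width: 0.0602
grasp_force: 0.0
t 9.25 at [0.4752 0.0957 0.1501] shift [0.0593 0.2767 0.03  ] turn [0.001  0.0044 0.2046] q [ 0.07  0.09 -0.44  1.04  0.    0.06]
blob px [169. 288.] world [0.414 0.372 0.017] len 0.153 wid 0.042 ang -11.3
blob px [363. 231.] world [ 0.544 -0.1    0.017] len 0.15 wid 0.04 ang -180.0
blob px [286.  53.] world [1.022 0.086 0.017] len 0.248 wid 0.164 ang -91.6
blob px [421.  32.] world [ 1.073 -0.268  0.017] len 0.118 wid 0.077 ang -167.2
blob px [330.   8.] world [ 1.147 -0.031  0.017] len 0.085 wid 0.05 ang -91.7
```

C lies within 6 mm of its cradle point, aligned, and measures shorter, so its button is in. Now to B.

```bash
python3 -m handwheel '[{"tx":0.059,"ty":0.277,"tz":0.03,"ax":0,"ay":0.004,"az":0.205,"gripper":0.4},{"tx":0.059,"ty":0.277,"tz":0.03,"ax":0,"ay":0.004,"az":0.205,"gripper":0.4},{"tx":0.059,"ty":0.277,"tz":0.03,"ax":0,"ay":0.004,"az":0.205,"gripper":0.4},{"tx":0.059,"ty":0.277,"tz":0.03,"ax":0,"ay":0.004,"az":0.205,"gripper":0.4},{"tx":0.059,"ty":0.277,"tz":0.03,"ax":0,"ay":0.004,"az":0.205,"gripper":0.4},{"tx":0.059,"ty":0.277,"tz":0.03,"ax":0,"ay":0.004,"az":0.205,"gripper":0.4},{"tx":0.059,"ty":0.277,"tz":0.03,"ax":0,"ay":0.004,"az":0.205,"gripper":0.4},{"tx":0.059,"ty":0.277,"tz":0.03,"ax":0,"ay":0.004,"az":0.205,"gripper":0.4},{"tx":0.059,"ty":0.277,"tz":0.03,"ax":0,"ay":0.004,"az":0.205,"gripper":0.4}]'
python3 - <<'E'
from h import *
go((.414,.372,.006),168.7)
t=arm.get_image('top'); torches('top',t[:, :430].copy())
E
```

```text
time: 10.2
eef_pos: [0.4149, 0.3696, 0.1196]
tool_rot: [-0.0, 0.099, 0.995, -0.0]
force: [-0.2, 0.8, -0.4]
grip_width: 0.0596
grasp_force: 0.0
t 10.2 at [0.4149 0.3696 0.1196] shift [0.0013 0.0023 0.1136] turn [-0.0006 -0.0005 -0.0003] q [ 0.61  0.24 -0.32  1.01 -0.    0.81]
blob px [300. 298.] world [0.383 0.056 0.017] len 0.054 wid 0.054 ang -136.0
blob px [165. 287.] world [0.416 0.38  0.017] len 0.153 wid 0.057 ang -11.0
blob px [363. 231.] world [ 0.544 -0.099  0.017] len 0.15 wid 0.04 ang -179.5
blob px [211. 214.] world [0.594 0.272 0.017] len 0.152 wid 0.041 ang 0.1
blob px [286.  53.] world [1.022 0.086 0.017] len 0.248 wid 0.164 ang -91.6
blob px [421.  32.] world [ 1.073 -0.267  0.017] len 0.119 wid 0.076 ang -169.2
blob px [330.   8.] world [ 1.147 -0.031  0.017] len 0.085 wid 0.05 ang -91.7
```

```bash
python3 -m handwheel '[{"tx":0.001,"ty":0.002,"tz":0.05,"ax":0,"ay":0,"az":0,"gripper":0.4},{"tx":0.001,"ty":0.002,"tz":0.09,"ax":0,"ay":0,"az":0,"gripper":0.4},{"tx":0.001,"ty":0.002,"tz":0.11,"ax":0,"ay":0,"az":0,"gripper":0.4},{"tx":0.001,"ty":0.002,"tz":0.113,"ax":0,"ay":0,"az":0,"gripper":0.4},{"tx":0.001,"ty":0.002,"tz":0.113,"ax":0,"ay":0,"az":0,"gripper":-1},{"tx":0.001,"ty":0.002,"tz":0.113,"ax":0,"ay":0,"az":0,"gripper":-1},{"tx":0.001,"ty":0.002,"tz":0.113,"ax":0,"ay":0,"az":0,"gripper":-1},{"tx":0.001,"ty":0.002,"tz":0.113,"ax":0,"ay":0,"az":0,"gripper":-1},{"tx":0.001,"ty":0.002,"tz":0.113,"ax":0,"ay":0,"az":0,"gripper":-1}]'
python3 -m handwheel '[{"tx":0,"ty":0,"tz":-0.05,"ax":0,"ay":0,"az":0,"gripper":-1},{"tx":0,"ty":0,"tz":-0.1,"ax":0,"ay":0,"az":0,"gripper":-1},{"tx":0,"ty":0,"tz":-0.14,"ax":0,"ay":0,"az":0,"gripper":-1},{"tx":0,"ty":0,"tz":-0.14,"ax":0,"ay":0,"az":0,"gripper":-1}]'
python3 - <<'E'
from h import *
go((.464,-.27,.15),181.7)
t=arm.get_image('side'); cv2.imwrite('pics/b1.png',t[:,:,::-1])
E
```

```text
time: 11.15
eef_pos: [0.4161, 0.3734, 0.009]
tool_rot: [0.002, 0.098, 0.995, 0.001]
force: [0.4, -2.9, 6.9]
grip_width: 0.0236
grasp_force: 59.5
time: 11.55
eef_pos: [0.4188, 0.3762, 0.1545]
tool_rot: [0.005, 0.098, 0.995, 0.005]
force: [1.5, 1.2, -2.2]
grip_width: 0.0238
grasp_force: 60.0
t 11.55 at [0.4188 0.3762 0.1545] shift [-0.1705 -0.625  -0.001 ] turn [ 0.0102  0.0109 -0.2261] q [ 0.62  0.21 -0.28  1.07  0.    0.81]
```

```bash
python3 -m handwheel '[{"tx":-0.17,"ty":-0.625,"tz":0,"ax":0,"ay":0,"az":-0.226,"gripper":-1},{"tx":-0.17,"ty":-0.625,"tz":0,"ax":0,"ay":0,"az":-0.226,"gripper":-1},{"tx":-0.17,"ty":-0.625,"tz":0,"ax":0,"ay":0,"az":-0.226,"gripper":-1},{"tx":-0.17,"ty":-0.625,"tz":0,"ax":0,"ay":0,"az":-0.226,"gripper":-1},{"tx":-0.17,"ty":-0.625,"tz":0,"ax":0,"ay":0,"az":-0.226,"gripper":-1},{"tx":-0.17,"ty":-0.625,"tz":0,"ax":0,"ay":0,"az":-0.226,"gripper":-1},{"tx":-0.17,"ty":-0.625,"tz":0,"ax":0,"ay":0,"az":-0.226,"gripper":-1},{"tx":-0.17,"ty":-0.625,"tz":0,"ax":0,"ay":0,"az":-0.226,"gripper":-1},{"tx":-0.17,"ty":-0.625,"tz":0,"ax":0,"ay":0,"az":-0.226,"gripper":-1},{"tx":-0.17,"ty":-0.625,"tz":0,"ax":0,"ay":0,"az":-0.226,"gripper":-1}]'
python3 -c "
from h import *
go((.464,-.265,.1),181.7)"
```

```text
time: 12.6
eef_pos: [0.4469, -0.125, 0.145]
tool_rot: [-0.001, -0.015, 1.0, 0.001]
force: [1.2, 0.2, -1.8]
grip_width: 0.0239
grasp_force: 60.1
t 12.6 at [ 0.4469 -0.125   0.145 ] shift [-0.0131 -0.1406  0.0447] turn [ 0.0021 -0.0022 -0.0005] q [-0.41  0.06 -0.48  1.04  0.   -0.44]
```

```bash
python3 -m handwheel '[{"tx":-0.015,"ty":-0.13,"tz":0,"ax":0,"ay":0,"az":0,"gripper":-1},{"tx":-0.015,"ty":-0.13,"tz":0.02,"ax":0,"ay":0,"az":0,"gripper":-1},{"tx":-0.015,"ty":-0.13,"tz":0.045,"ax":0,"ay":0,"az":0,"gripper":-1},{"tx":-0.015,"ty":-0.13,"tz":0.045,"ax":0,"ay":0,"az":0,"gripper":-1},{"tx":-0.015,"ty":-0.13,"tz":0.045,"ax":0,"ay":0,"az":0,"gripper":-1}]'
python3 -c "
from h import *
go((.464,-.265,.022),181.7)"
```

```text
time: 13.1
eef_pos: [0.4651, -0.2521, 0.0988]
tool_rot: [-0.002, -0.014, 1.0, 0.002]
force: [0.0, 0.3, -1.5]
grip_width: 0.0238
grasp_force: 60.0
t 13.1 at [ 0.4651 -0.2521  0.0988] shift [ 0.0011 -0.0132  0.0768] turn [ 0.0048 -0.0047 -0.002 ] q [-0.62  0.22 -0.4   0.96  0.   -0.65]
```

Same push again: down, then towards the stop.

```bash
python3 -m handwheel '[{"tx":0,"ty":-0.01,"tz":0.04,"ax":0,"ay":0,"az":0,"gripper":-1},{"tx":0,"ty":-0.01,"tz":0.07,"ax":0,"ay":0,"az":0,"gripper":-1},{"tx":0,"ty":-0.01,"tz":0.076,"ax":0,"ay":0,"az":0,"gripper":-1},{"tx":0.01,"ty":-0.01,"tz":0.076,"ax":0,"ay":0,"az":0,"gripper":-1},{"tx":0.02,"ty":-0.01,"tz":0.076,"ax":0,"ay":0,"az":0,"gripper":-1},{"tx":0.024,"ty":-0.01,"tz":0.076,"ax":0,"ay":0,"az":0,"gripper":-1},{"tx":0.028,"ty":-0.01,"tz":0.076,"ax":0,"ay":0,"az":0,"gripper":-1},{"tx":0.031,"ty":-0.01,"tz":0.076,"ax":0,"ay":0,"az":0,"gripper":-1},{"tx":0.034,"ty":-0.01,"tz":0.076,"ax":0,"ay":0,"az":0,"gripper":-1}]'
python3 -m handwheel '[{"tx":0.002,"ty":0,"tz":0,"ax":0,"ay":0,"az":0,"gripper":-1},{"tx":0.003,"ty":0,"tz":0,"ax":0,"ay":0,"az":0,"gripper":-1}]'
python3 -m handwheel '[{"tx":0.002,"ty":0,"tz":0,"ax":0,"ay":0,"az":0,"gripper":-1},{"tx":0.003,"ty":0,"tz":0,"ax":0,"ay":0,"az":0,"gripper":-1}]'
python3 -m handwheel '[{"tx":0.002,"ty":0,"tz":0,"ax":0,"ay":0,"az":0,"gripper":-1},{"tx":0.003,"ty":0,"tz":0,"ax":0,"ay":0,"az":0,"gripper":-1}]'
```

```text
time: 14.0
eef_pos: [0.4368, -0.2649, 0.0272]
tool_rot: [0.004, -0.015, 1.0, 0.0]
force: [6.8, 2.9, -1.3]
grip_width: 0.0238
grasp_force: 60.2
time: 14.2
eef_pos: [0.4339, -0.2649, 0.0271]
tool_rot: [0.004, -0.015, 1.0, 0.0]
force: [5.9, 2.6, -1.9]
grip_width: 0.0236
grasp_force: 60.2
time: 14.4
eef_pos: [0.431, -0.2649, 0.027]
tool_rot: [0.004, -0.015, 1.0, 0.0]
force: [6.0, 2.2, -1.7]
grip_width: 0.0238
grasp_force: 60.3
time: 14.6
eef_pos: [0.4304, -0.2651, 0.0276]
tool_rot: [0.006, -0.015, 1.0, 0.0]
force: [11.6, 3.3, -2.6]
grip_width: 0.0238
grasp_force: 60.3
```

Clear 6–7 N plateau, then a rise. I'll push a little more, then back off to cradle y=+0.124.

```bash
python3 -m handwheel '[{"tx":0.003,"ty":0,"tz":0,"ax":0,"ay":0,"az":0,"gripper":-1},{"tx":0.005,"ty":0,"tz":0,"ax":0,"ay":0,"az":0,"gripper":-1},{"tx":0.005,"ty":0,"tz":0,"ax":0,"ay":0,"az":0,"gripper":-1}]'
python3 -m handwheel '[{"tx":-0.02,"ty":0,"tz":0,"ax":0,"ay":0,"az":0,"gripper":-1},{"tx":-0.04,"ty":0,"tz":0,"ax":0,"ay":0,"az":0,"gripper":-1},{"tx":-0.05,"ty":0,"tz":-0.04,"ax":0,"ay":0,"az":0,"gripper":-1},{"tx":-0.06,"ty":0,"tz":-0.09,"ax":0,"ay":0,"az":0,"gripper":-1},{"tx":-0.1,"ty":0.395,"tz":-0.12,"ax":0,"ay":0,"az":0.02,"gripper":-1},{"tx":-0.1,"ty":0.395,"tz":-0.12,"ax":0,"ay":0,"az":0.02,"gripper":-1},{"tx":-0.1,"ty":0.395,"tz":-0.12,"ax":0,"ay":0,"az":0.02,"gripper":-1},{"tx":-0.1,"ty":0.395,"tz":-0.12,"ax":0,"ay":0,"az":0.02,"gripper":-1},{"tx":-0.1,"ty":0.395,"tz":-0.12,"ax":0,"ay":0,"az":0.02,"gripper":-1},{"tx":-0.1,"ty":0.395,"tz":-0.12,"ax":0,"ay":0,"az":0.02,"gripper":-1}]'
python3 -c "
from h import *
go((.535,.124,.07),180.5)"
```

```text
time: 14.9
eef_pos: [0.4304, -0.2655, 0.0289]
tool_rot: [0.012, -0.015, 1.0, 0.001]
force: [18.2, 7.1, -3.8]
grip_width: 0.0238
grasp_force: 60.3
time: 15.9
eef_pos: [0.5009, 0.0372, 0.1387]
tool_rot: [0.001, -0.004, 1.0, -0.0]
force: [0.1, -1.2, -2.0]
grip_width: 0.024
grasp_force: 60.3
t 15.9 at [0.5009 0.0372 0.1387] shift [-0.0348  0.0865  0.0688] turn [-0.      0.0011  0.0001] q [-0.05  0.13 -0.41  1.03  0.   -0.06]
```

```bash
python3 -m handwheel '[{"tx":-0.035,"ty":0.08,"tz":0,"ax":0,"ay":0,"az":0,"gripper":-1},{"tx":-0.035,"ty":0.08,"tz":0.02,"ax":0,"ay":0,"az":0,"gripper":-1},{"tx":-0.035,"ty":0.08,"tz":0.06,"ax":0,"ay":0,"az":0,"gripper":-1},{"tx":-0.035,"ty":0.08,"tz":0.06,"ax":0,"ay":0,"az":0,"gripper":-1},{"tx":-0.035,"ty":0.08,"tz":0.06,"ax":0,"ay":0,"az":0,"gripper":-1}]'
python3 -c "
from h import *
go((.536,.124,.037),180.5)"
```

```text
time: 16.4
eef_pos: [0.5339, 0.1155, 0.0775]
tool_rot: [-0.002, -0.005, 1.0, -0.0]
force: [-0.3, 0.1, -2.2]
grip_width: 0.0233
grasp_force: 60.3
t 16.4 at [0.5339 0.1155 0.0775] shift [-0.0023  0.0085  0.0405] turn [-0.0002 -0.0031  0.0005] q [ 0.09  0.27 -0.39  0.92  0.    0.09]
```

```bash
python3 -m handwheel '[{"tx":-0.002,"ty":0.008,"tz":0.01,"ax":0,"ay":-0.003,"az":0,"gripper":-1},{"tx":-0.002,"ty":0.008,"tz":0.02,"ax":0,"ay":-0.003,"az":0,"gripper":-1},{"tx":-0.002,"ty":0.008,"tz":0.03,"ax":0,"ay":-0.003,"az":0,"gripper":-1},{"tx":-0.002,"ty":0.008,"tz":0.038,"ax":0,"ay":-0.003,"az":0,"gripper":-1},{"tx":-0.002,"ty":0.008,"tz":0.038,"ax":0,"ay":-0.003,"az":0,"gripper":-1}]'
python3 -m handwheel '[{"tx":0,"ty":0,"tz":0.002,"ax":0,"ay":0,"az":0,"gripper":-1},{"tx":0,"ty":0,"tz":0.003,"ax":0,"ay":0,"az":0,"gripper":-1}]'
```

```text
time: 16.9
eef_pos: [0.5357, 0.1234, 0.0386]
tool_rot: [-0.0, -0.004, 1.0, 0.0]
force: [-0.4, -0.3, -2.3]
grip_width: 0.0241
grasp_force: 60.4
time: 17.1
eef_pos: [0.5375, 0.1238, 0.0372]
tool_rot: [0.002, -0.005, 1.0, 0.0]
force: [0.3, -0.0, -1.8]
grip_width: 0.0238
grasp_force: 60.4
```

```bash
python3 -m handwheel '[{"tx":0.001,"ty":0,"tz":0.002,"ax":0,"ay":0,"az":0,"gripper":-1},{"tx":0.001,"ty":0,"tz":0.003,"ax":0,"ay":0,"az":0,"gripper":-1}]'
python3 -m handwheel '[{"tx":0,"ty":0,"tz":0.001,"ax":0,"ay":0,"az":0,"gripper":-1},{"tx":0,"ty":0,"tz":0.001,"ax":0,"ay":0,"az":0,"gripper":-1}]'
```

```text
time: 17.3
eef_pos: [0.5363, 0.1238, 0.0343]
tool_rot: [0.002, -0.005, 1.0, 0.0]
force: [-1.6, -0.1, 3.0]
grip_width: 0.0242
grasp_force: 60.9
time: 17.5
eef_pos: [0.5365, 0.1235, 0.0339]
tool_rot: [0.002, -0.005, 1.0, -0.0]
force: [-2.2, -1.4, 3.8]
grip_width: 0.0243
grasp_force: 61.2
```

```bash
python3 -m handwheel '[{"tx":0,"ty":0,"tz":0,"ax":0,"ay":0,"az":0,"gripper":0.1},{"tx":0,"ty":0,"tz":0,"ax":0,"ay":0,"az":0,"gripper":0.1},{"tx":0,"ty":0,"tz":0,"ax":0,"ay":0,"az":0,"gripper":0.1},{"tx":0,"ty":0,"tz":-0.03,"ax":0,"ay":0,"az":0,"gripper":0.1},{"tx":0,"ty":0,"tz":-0.07,"ax":0,"ay":0,"az":0,"gripper":0.1},{"tx":0,"ty":0,"tz":-0.12,"ax":0,"ay":0,"az":0,"gripper":0.1},{"tx":0,"ty":0,"tz":-0.14,"ax":0,"ay":0,"az":0,"gripper":0.4}]'
python3 -m handwheel '[{"tx":0.02,"ty":0.11,"tz":0,"ax":0,"ay":0,"az":-1.49,"gripper":0.4},{"tx":0.02,"ty":0.11,"tz":0,"ax":0,"ay":0,"az":-1.49,"gripper":0.4},{"tx":0.02,"ty":0.11,"tz":0,"ax":0,"ay":0,"az":-1.49,"gripper":0.4},{"tx":0.02,"ty":0.11,"tz":0,"ax":0,"ay":0,"az":-1.49,"gripper":0.4},{"tx":0.02,"ty":0.11,"tz":0,"ax":0,"ay":0,"az":-1.49,"gripper":0.4},{"tx":0.02,"ty":0.11,"tz":0,"ax":0,"ay":0,"az":-1.49,"gripper":0.4},{"tx":0.02,"ty":0.11,"tz":0,"ax":0,"ay":0,"az":-1.49,"gripper":0.4},{"tx":0.02,"ty":0.11,"tz":0,"ax":0,"ay":0,"az":-1.49,"gripper":0.4},{"tx":0.02,"ty":0.11,"tz":0,"ax":0,"ay":0,"az":-1.49,"gripper":0.4},{"tx":0.02,"ty":0.11,"tz":0,"ax":0,"ay":0,"az":-1.49,"gripper":0.4}]'
python3 - <<'E'
from h import *
go((.594,.272,.15),0)
t=arm.get_image('top'); torches('top',t[:, :430].copy(),.042)
s=arm.get_image('side'); cv2.imwrite('pics/s5.png',s[:,:,::-1])
E
```

```text
time: 18.2
eef_pos: [0.5388, 0.1242, 0.1781]
tool_rot: [0.005, -0.005, 1.0, 0.001]
force: [0.7, -0.4, -0.2]
grip_width: 0.0591
grasp_force: 0.0
time: 19.2
eef_pos: [0.5147, 0.2337, 0.1729]
tool_rot: [0.001, -0.684, 0.73, -0.001]
force: [-0.2, -0.2, 0.5]
grip_width: 0.0599
grasp_force: 0.0
t 19.2 at [0.5147 0.2337 0.1729] shift [-0.0434 -0.0765  0.0231] turn [-0.0028 -0.0017 -1.6363] q [ 0.31  0.21 -0.24  1.12 -0.   -1.19]
blob px [300. 298.] world [0.382 0.055 0.042] len 0.054 wid 0.052 ang 179.2
blob px [270. 232.] world [0.539 0.125 0.042] len 0.144 wid 0.039 ang 179.8
blob px [363. 231.] world [ 0.539 -0.097  0.042] len 0.147 wid 0.039 ang -179.5
blob px [286.  53.] world [1.007 0.084 0.042] len 0.243 wid 0.161 ang -91.6
blob px [421.  32.] world [ 1.057 -0.264  0.042] len 0.116 wid 0.075 ang -167.2
blob px [330.   8.] world [ 1.129 -0.031  0.042] len 0.083 wid 0.049 ang -91.7
```

View pics/s5.png

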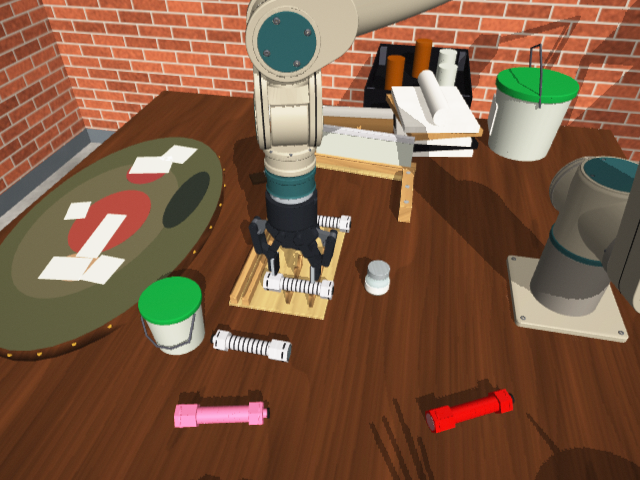

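B and C lie in their outer cradles, and A is unmoved at side px (250,345). I'll finish the half turn over A.

```bash
python3 -m handwheel '[{"tx":-0.043,"ty":-0.076,"tz":0.02,"ax":0,"ay":0,"az":-1.49,"gripper":0.4},{"tx":-0.043,"ty":-0.076,"tz":0.02,"ax":0,"ay":0,"az":-1.49,"gripper":0.4},{"tx":-0.043,"ty":-0.076,"tz":0.02,"ax":0,"ay":0,"az":-1.49,"gripper":0.4},{"tx":-0.043,"ty":-0.076,"tz":0.02,"ax":0,"ay":0,"az":-1.49,"gripper":0.4},{"tx":-0.043,"ty":-0.076,"tz":0.02,"ax":0,"ay":0,"az":-1.49,"gripper":0.4},{"tx":-0.043,"ty":-0.076,"tz":0.02,"ax":0,"ay":0,"az":-1.49,"gripper":0.4},{"tx":-0.043,"ty":-0.076,"tz":0.02,"ax":0,"ay":0,"az":-1.49,"gripper":0.4},{"tx":-0.043,"ty":-0.076,"tz":0.02,"ax":0,"ay":0,"az":-1.49,"gripper":0.4},{"tx":-0.043,"ty":-0.076,"tz":0.02,"ax":0,"ay":0,"az":-1.49,"gripper":0.4},{"tx":-0.043,"ty":-0.076,"tz":0.02,"ax":0,"ay":0,"az":-1.49,"gripper":0.4}]'
python3 - <<'E'
from h import *
go((.594,.272,.11),0)
t=arm.get_image('top'); torches('top',t[170:, :230].copy()*0+t[170:,:230]) if 0 else torches('top',t[:,:235].copy())
E
```

```text
time: 20.3
eef_pos: [0.5937, 0.2711, 0.1531]
tool_rot: [-0.0, 0.997, -0.075, 0.001]
force: [-0.6, 0.1, 0.3]
grip_width: 0.0597
grasp_force: 0.0
t 20.3 at [0.5937 0.2711 0.1531] shift [ 0.0001 -0.0009  0.0431] turn [-0.0007 -0.0027 -0.1499] q [ 0.33  0.37 -0.07  1.13 -0.   -2.66]
blob px [211. 224.] world [0.57  0.273 0.017] len 0.103 wid 0.04 ang -179.0
```

```bash
python3 -m handwheel '[{"tx":0,"ty":-0.001,"tz":0,"ax":0,"ay":0,"az":-0.15,"gripper":0.4},{"tx":0,"ty":-0.001,"tz":0.04,"ax":0,"ay":0,"az":-0.15,"gripper":0.4},{"tx":0,"ty":-0.001,"tz":0.09,"ax":0,"ay":0,"az":-0.15,"gripper":0.4},{"tx":0,"ty":-0.001,"tz":0.13,"ax":0,"ay":0,"az":-0.15,"gripper":0.4},{"tx":0,"ty":-0.001,"tz":0.146,"ax":0,"ay":0,"az":-0.15,"gripper":0.4},{"tx":0,"ty":-0.001,"tz":0.146,"ax":0,"ay":0,"az":-0.15,"gripper":0.4},{"tx":0,"ty":-0.001,"tz":0.146,"ax":0,"ay":0,"az":-0.15,"gripper":-1},{"tx":0,"ty":-0.001,"tz":0.146,"ax":0,"ay":0,"az":-0.15,"gripper":-1},{"tx":0,"ty":-0.001,"tz":0.146,"ax":0,"ay":0,"az":-0.15,"gripper":-1},{"tx":0,"ty":-0.001,"tz":0.146,"ax":0,"ay":0,"az":-0.15,"gripper":-1}]'
python3 -m handwheel '[{"tx":0,"ty":0,"tz":0,"ax":0,"ay":0,"az":0,"gripper":-1},{"tx":0,"ty":0,"tz":-0.05,"ax":0,"ay":0,"az":0,"gripper":-1},{"tx":-0.02,"ty":0,"tz":-0.1,"ax":0,"ay":0,"az":0,"gripper":-1},{"tx":-0.04,"ty":0,"tz":-0.14,"ax":0,"ay":0,"az":0,"gripper":-1},{"tx":-0.08,"ty":0,"tz":-0.16,"ax":0,"ay":0,"az":0,"gripper":-1},{"tx":-0.12,"ty":0,"tz":-0.16,"ax":0,"ay":0,"az":0,"gripper":-1},{"tx":-0.12,"ty":0,"tz":-0.16,"ax":0,"ay":0,"az":0,"gripper":-1}]'
python3 -c "
from h import *
go((.464,-.265,.16),181.7)"
```

```text
time: 21.35
eef_pos: [0.597, 0.2728, 0.0106]
tool_rot: [-0.001, 1.0, -0.001, 0.004]
force: [-0.4, -0.8, 7.3]
grip_width: 0.0235
grasp_force: 59.5
time: 22.05
eef_pos: [0.4677, 0.2716, 0.1674]
tool_rot: [0.0, 1.0, -0.0, -0.001]
force: [0.6, 0.3, -3.8]
grip_width: 0.024
grasp_force: 59.5
t 22.05 at [0.4677 0.2716 0.1674] shift [-0.0035  0.5366  0.0076] turn [ 2.5000e-03 -3.0000e-04  3.1115e+00] q [ 0.41  0.17 -0.3   1.1   0.   -2.73]
```

```bash
python3 -m handwheel '[{"tx":-0.003,"ty":0.45,"tz":0,"ax":0,"ay":0,"az":1.49,"gripper":-1},{"tx":-0.003,"ty":0.45,"tz":0,"ax":0,"ay":0,"az":1.49,"gripper":-1},{"tx":-0.003,"ty":0.45,"tz":0,"ax":0,"ay":0,"az":1.49,"gripper":-1},{"tx":-0.003,"ty":0.45,"tz":0,"ax":0,"ay":0,"az":1.49,"gripper":-1},{"tx":-0.003,"ty":0.45,"tz":0,"ax":0,"ay":0,"az":1.49,"gripper":-1},{"tx":-0.003,"ty":0.45,"tz":0,"ax":0,"ay":0,"az":1.49,"gripper":-1},{"tx":-0.003,"ty":0.45,"tz":0,"ax":0,"ay":0,"az":1.49,"gripper":-1},{"tx":-0.003,"ty":0.45,"tz":0,"ax":0,"ay":0,"az":1.49,"gripper":-1},{"tx":-0.003,"ty":0.45,"tz":0,"ax":0,"ay":0,"az":1.49,"gripper":-1},{"tx":-0.003,"ty":0.45,"tz":0,"ax":0,"ay":0,"az":1.49,"gripper":-1}]'
python3 -c "
from h import *
go((.464,-.2,.16),181.7)"
```

```text
time: 23.05
eef_pos: [0.4708, -0.1841, 0.1677]
tool_rot: [-0.001, 0.73, -0.684, 0.003]
force: [0.7, 0.3, -1.7]
grip_width: 0.0236
grasp_force: 59.8
t 23.05 at [ 0.4708 -0.1841  0.1677] shift [0.0154 0.0078 0.0078] turn [-7.8000e-03  1.5000e-03  1.6059e+00] q [-0.5   0.1  -0.38  1.08 -0.   -2.14]
```

```bash
python3 -m handwheel '[{"tx":0.008,"ty":0.007,"tz":0,"ax":0,"ay":0,"az":1.49,"gripper":-1},{"tx":0.008,"ty":0.007,"tz":0,"ax":0,"ay":0,"az":1.49,"gripper":-1},{"tx":0.008,"ty":0.007,"tz":0,"ax":0,"ay":0,"az":1.49,"gripper":-1},{"tx":0.008,"ty":0.007,"tz":0,"ax":0,"ay":0,"az":1.49,"gripper":-1},{"tx":0.008,"ty":0.007,"tz":0,"ax":0,"ay":0,"az":1.49,"gripper":-1},{"tx":0.008,"ty":0.007,"tz":0,"ax":0,"ay":0,"az":1.49,"gripper":-1},{"tx":0.008,"ty":0.007,"tz":0,"ax":0,"ay":0,"az":1.49,"gripper":-1},{"tx":0.008,"ty":0.007,"tz":0,"ax":0,"ay":0,"az":1.49,"gripper":-1},{"tx":0.008,"ty":0.007,"tz":0,"ax":0,"ay":0,"az":1.49,"gripper":-1},{"tx":0.008,"ty":0.007,"tz":0,"ax":0,"ay":0,"az":1.49,"gripper":-1}]'
python3 -c "
from h import *
go((.466,-.265,.1),181.7)"
```

```text
time: 24.05
eef_pos: [0.4635, -0.1862, 0.167]
tool_rot: [0.002, -0.076, 0.997, 0.0]
force: [0.7, 0.0, -1.2]
grip_width: 0.0237
grasp_force: 59.8
t 24.05 at [ 0.4635 -0.1862  0.167 ] shift [ 0.0098 -0.0782  0.067 ] turn [1.000e-04 3.600e-03 1.233e-01] q [-0.51  0.1  -0.39  1.08  0.   -0.67]
```

```bash
python3 -m handwheel '[{"tx":0.01,"ty":-0.078,"tz":0,"ax":0,"ay":0.004,"az":0.118,"gripper":-1},{"tx":0.01,"ty":-0.078,"tz":0.03,"ax":0,"ay":0.004,"az":0.118,"gripper":-1},{"tx":0.01,"ty":-0.078,"tz":0.067,"ax":0,"ay":0.004,"az":0.118,"gripper":-1},{"tx":0.01,"ty":-0.078,"tz":0.067,"ax":0,"ay":0.004,"az":0.118,"gripper":-1}]'
python3 -c "
from h import *
go((.466,-.265,.024),181.7)
s=arm.get_image('side'); cv2.imwrite('pics/p5.png',cv2.resize(s[110:270,290:450,::-1],(480,480)))"
```

```text
time: 24.45
eef_pos: [0.4624, -0.2629, 0.0953]
tool_rot: [-0.004, -0.02, 1.0, 0.003]
force: [-2.4, 1.1, -2.4]
grip_width: 0.024
grasp_force: 59.9
t 24.45 at [ 0.4624 -0.2629  0.0953] shift [-0.0042 -0.0027  0.0712] turn [ 0.0066 -0.0086  0.0097] q [-0.64  0.23 -0.39  0.96 -0.   -0.68]
```

View pics/p5.png

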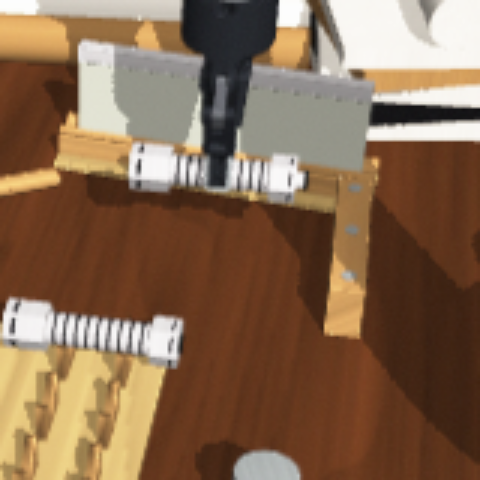

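A is held level with the lens towards the painting and its dark button towards the stop. I'll lower and push.

```bash
python3 -m handwheel '[{"tx":-0.002,"ty":0,"tz":0.04,"ax":0,"ay":0,"az":0.005,"gripper":-1},{"tx":-0.002,"ty":0,"tz":0.065,"ax":0,"ay":0,"az":0.005,"gripper":-1},{"tx":-0.002,"ty":0,"tz":0.071,"ax":0,"ay":0,"az":0.005,"gripper":-1},{"tx":0.01,"ty":0,"tz":0.071,"ax":0,"ay":0,"az":0.005,"gripper":-1},{"tx":0.018,"ty":0,"tz":0.071,"ax":0,"ay":0,"az":0.005,"gripper":-1},{"tx":0.022,"ty":0,"tz":0.071,"ax":0,"ay":0,"az":0.005,"gripper":-1},{"tx":0.026,"ty":0,"tz":0.071,"ax":0,"ay":0,"az":0.005,"gripper":-1},{"tx":0.029,"ty":0,"tz":0.071,"ax":0,"ay":0,"az":0.005,"gripper":-1}]'
python3 -m handwheel '[{"tx":0.002,"ty":0,"tz":0,"ax":0,"ay":0,"az":0,"gripper":-1},{"tx":0.003,"ty":0,"tz":0,"ax":0,"ay":0,"az":0,"gripper":-1}]'
python3 -m handwheel '[{"tx":0.002,"ty":0,"tz":0,"ax":0,"ay":0,"az":0,"gripper":-1},{"tx":0.003,"ty":0,"tz":0,"ax":0,"ay":0,"az":0,"gripper":-1}]'
python3 -m handwheel '[{"tx":0.002,"ty":0,"tz":0,"ax":0,"ay":0,"az":0,"gripper":-1},{"tx":0.003,"ty":0,"tz":0,"ax":0,"ay":0,"az":0,"gripper":-1}]'
```

```text
time: 25.3
eef_pos: [0.4372, -0.2664, 0.0297]
tool_rot: [0.0, -0.018, 1.0, -0.0]
force: [0.1, -0.7, -1.9]
grip_width: 0.0235
grasp_force: 60.0
time: 25.5
eef_pos: [0.435, -0.2663, 0.0292]
tool_rot: [0.001, -0.018, 1.0, -0.0]
force: [3.3, 0.6, -1.8]
grip_width: 0.0235
grasp_force: 60.0
time: 25.7
eef_pos: [0.4339, -0.2665, 0.0295]
tool_rot: [0.003, -0.018, 1.0, 0.0]
force: [5.5, 2.0, -2.0]
grip_width: 0.0233
grasp_force: 60.0
time: 25.9
eef_pos: [0.431, -0.2666, 0.0295]
tool_rot: [0.003, -0.018, 1.0, 0.0]
force: [6.1, 2.4, -1.0]
grip_width: 0.0237
grasp_force: 60.0
```

```bash
python3 -m handwheel '[{"tx":0.002,"ty":0,"tz":0.001,"ax":0,"ay":0,"az":0,"gripper":-1},{"tx":0.004,"ty":0,"tz":0.002,"ax":0,"ay":0,"az":0,"gripper":-1}]'
python3 -m handwheel '[{"tx":0.002,"ty":0,"tz":0,"ax":0,"ay":0,"az":0,"gripper":-1},{"tx":0.003,"ty":0,"tz":0,"ax":0,"ay":0,"az":0,"gripper":-1}]'
python3 -m handwheel '[{"tx":0.002,"ty":0,"tz":0,"ax":0,"ay":0,"az":0,"gripper":-1},{"tx":0.004,"ty":0,"tz":0,"ax":0,"ay":0,"az":0,"gripper":-1},{"tx":0.004,"ty":0,"tz":0,"ax":0,"ay":0,"az":0,"gripper":-1}]'
```

```text
time: 26.1
eef_pos: [0.4273, -0.2671, 0.0279]
tool_rot: [0.003, -0.018, 1.0, -0.0]
force: [6.5, 1.1, 0.6]
grip_width: 0.024
grasp_force: 60.1
time: 26.3
eef_pos: [0.4269, -0.2673, 0.0286]
tool_rot: [0.006, -0.018, 1.0, 0.0]
force: [12.1, 4.7, 0.5]
grip_width: 0.0233
grasp_force: 60.2
time: 26.6
eef_pos: [0.4269, -0.2675, 0.0297]
tool_rot: [0.01, -0.019, 1.0, 0.001]
force: [18.0, 6.7, -1.9]
grip_width: 0.0237
grasp_force: 60.1
```

Bottomed out. Now to the cradle at y=-0.024.

```bash
python3 -m handwheel '[{"tx":-0.02,"ty":0,"tz":0,"ax":0,"ay":0,"az":0,"gripper":-1},{"tx":-0.04,"ty":0,"tz":0,"ax":0,"ay":0,"az":0,"gripper":-1},{"tx":-0.05,"ty":0,"tz":-0.04,"ax":0,"ay":0,"az":0,"gripper":-1},{"tx":-0.06,"ty":0,"tz":-0.09,"ax":0,"ay":0,"az":0,"gripper":-1},{"tx":-0.11,"ty":0.24,"tz":-0.1,"ax":0,"ay":0,"az":0.03,"gripper":-1},{"tx":-0.11,"ty":0.24,"tz":-0.1,"ax":0,"ay":0,"az":0.03,"gripper":-1},{"tx":-0.11,"ty":0.24,"tz":-0.1,"ax":0,"ay":0,"az":0.03,"gripper":-1},{"tx":-0.11,"ty":0.24,"tz":-0.1,"ax":0,"ay":0,"az":0.03,"gripper":-1},{"tx":-0.11,"ty":0.24,"tz":-0.1,"ax":0,"ay":0,"az":0.03,"gripper":-1},{"tx":-0.11,"ty":0.24,"tz":-0.1,"ax":0,"ay":0,"az":0.03,"gripper":-1}]'
python3 -m handwheel '[{"tx":0,"ty":0,"tz":0,"ax":0,"ay":0,"az":0,"gripper":-1},{"tx":0,"ty":0,"tz":0,"ax":0,"ay":0,"az":0,"gripper":-1}]'
python3 -c "
from h import *
go((.535,-.024,.075),180.5)"
```

```text
time: 27.6
eef_pos: [0.5184, -0.0181, 0.1267]
tool_rot: [-0.001, -0.007, 1.0, 0.001]
force: [0.2, -0.8, -2.0]
grip_width: 0.0239
grasp_force: 60.1
time: 27.8
eef_pos: [0.5181, -0.0236, 0.1264]
tool_rot: [-0.001, -0.003, 1.0, -0.0]
force: [-0.2, -0.1, -1.9]
grip_width: 0.0239
grasp_force: 60.1
t 27.8 at [ 0.5181 -0.0236  0.1264] shift [-0.017  -0.0004  0.0514] turn [-0.0006 -0.0019 -0.0031] q [-0.17  0.17 -0.39  1.01 -0.   -0.18]
```

```bash
python3 -m handwheel '[{"tx":-0.017,"ty":0,"tz":0.03,"ax":0,"ay":-0.002,"az":-0.003,"gripper":-1},{"tx":-0.017,"ty":0,"tz":0.055,"ax":0,"ay":-0.002,"az":-0.003,"gripper":-1},{"tx":-0.017,"ty":0,"tz":0.07,"ax":0,"ay":-0.002,"az":-0.003,"gripper":-1},{"tx":-0.017,"ty":0,"tz":0.08,"ax":0,"ay":-0.002,"az":-0.003,"gripper":-1},{"tx":-0.017,"ty":0,"tz":0.087,"ax":0,"ay":-0.002,"az":-0.003,"gripper":-1},{"tx":-0.017,"ty":0,"tz":0.087,"ax":0,"ay":-0.002,"az":-0.003,"gripper":-1}]'
python3 -m handwheel '[{"tx":0,"ty":0,"tz":0.001,"ax":0,"ay":0,"az":0,"gripper":-1},{"tx":0,"ty":0,"tz":0.002,"ax":0,"ay":0,"az":0,"gripper":-1}]'
python3 -m handwheel '[{"tx":0,"ty":0,"tz":0.001,"ax":0,"ay":0,"az":0,"gripper":-1},{"tx":0,"ty":0,"tz":0.002,"ax":0,"ay":0,"az":0,"gripper":-1}]'
```

```text
time: 28.4
eef_pos: [0.5347, -0.0235, 0.039]
tool_rot: [-0.0, -0.004, 1.0, 0.0]
force: [-0.3, 1.0, -1.7]
grip_width: 0.0237
grasp_force: 60.1
time: 28.6
eef_pos: [0.5363, -0.023, 0.0386]
tool_rot: [0.002, -0.005, 1.0, -0.0]
force: [0.3, -0.6, -1.4]
grip_width: 0.0243
grasp_force: 60.1
time: 28.8
eef_pos: [0.5363, -0.0232, 0.0369]
tool_rot: [0.001, -0.005, 1.0, -0.001]
force: [-0.8, -2.0, 6.1]
grip_width: 0.0235
grasp_force: 61.0
```

Seated. I'll release, rise and check.

```bash
python3 -m handwheel '[{"tx":0,"ty":0,"tz":0.001,"ax":0,"ay":0,"az":0,"gripper":-1},{"tx":0,"ty":0,"tz":0.001,"ax":0,"ay":0,"az":0,"gripper":0},{"tx":0,"ty":0,"tz":0.001,"ax":0,"ay":0,"az":0,"gripper":0},{"tx":0,"ty":0,"tz":0.001,"ax":0,"ay":0,"az":0,"gripper":0},{"tx":0,"ty":0,"tz":-0.03,"ax":0,"ay":0,"az":0,"gripper":0},{"tx":0,"ty":0,"tz":-0.07,"ax":0,"ay":0,"az":0,"gripper":0},{"tx":0,"ty":0,"tz":-0.12,"ax":0,"ay":0,"az":0,"gripper":0},{"tx":0,"ty":0,"tz":-0.16,"ax":0,"ay":0,"az":0,"gripper":0.2}]'
python3 -m handwheel '[{"tx":0.1,"ty":-0.3,"tz":0,"ax":0,"ay":0,"az":0.09,"gripper":0.2},{"tx":0.1,"ty":-0.3,"tz":0,"ax":0,"ay":0,"az":0.09,"gripper":0.2},{"tx":0.1,"ty":-0.3,"tz":0,"ax":0,"ay":0,"az":0.09,"gripper":0.2},{"tx":0.1,"ty":-0.3,"tz":0,"ax":0,"ay":0,"az":0.09,"gripper":0.2},{"tx":0.1,"ty":-0.3,"tz":0,"ax":0,"ay":0,"az":0.09,"gripper":0.2},{"tx":0.1,"ty":-0.3,"tz":0,"ax":0,"ay":0,"az":0.09,"gripper":0.2},{"tx":0.1,"ty":-0.3,"tz":0,"ax":0,"ay":0,"az":0.09,"gripper":0.2}]'
python3 - <<'E'
from h import *
go((.482,-.4268,.15),174.8)
t=arm.get_image('top'); torches('top',t[:, :400].copy(),.042)
s=arm.get_image('side')
cv2.imwrite('pics/q1.png',np.hstack([cv2.resize(t[160:320,240:400],(400,400),interpolation=2),cv2.resize(s[190:330,210:350],(400,400),interpolation=2)])[:,:,::-1])
E
```

```text
time: 29.6
eef_pos: [0.5355, -0.0226, 0.198]
tool_rot: [0.001, -0.005, 1.0, 0.0]
force: [2.1, 0.8, 0.6]
grip_width: 0.0512
grasp_force: 0.0
time: 30.3
eef_pos: [0.4368, -0.3276, 0.1956]
tool_rot: [0.001, 0.043, 0.999, -0.001]
force: [-0.5, 0.6, 0.3]
grip_width: 0.0513
grasp_force: 0.0
t 30.3 at [ 0.4368 -0.3276  0.1956] shift [-0.0534 -0.0949  0.0458] turn [-0.0016  0.0015  0.0056] q [-0.76  0.16 -0.25  1.16 -0.   -0.68]
blob px [300. 298.] world [0.382 0.055 0.042] len 0.054 wid 0.052 ang 179.2
blob px [270. 232.] world [0.539 0.125 0.042] len 0.144 wid 0.039 ang 179.8
blob px [363. 231.] world [ 0.539 -0.097  0.042] len 0.147 wid 0.039 ang -179.5
blob px [332. 230.] world [ 0.543 -0.023  0.042] len 0.147 wid 0.039 ang 180.0
blob px [286.  53.] world [1.007 0.084 0.042] len 0.243 wid 0.161 ang -91.6
blob px [330.   8.] world [ 1.129 -0.031  0.042] len 0.083 wid 0.049 ang -91.7
```

View pics/q1.png

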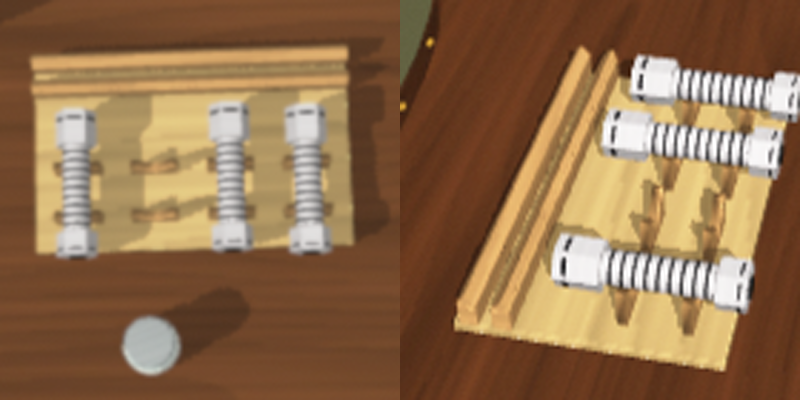

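All three torches lie in their cradles with lenses to the painting; in the left crop they sit at (75,185), (230,175) and (307,180). No fourth torch is in view. Next I'll go for the diffuser.

```bash
python3 -m handwheel '[{"tx":-0.054,"ty":-0.095,"tz":0,"ax":0,"ay":0,"az":0,"gripper":0.2},{"tx":-0.054,"ty":-0.095,"tz":0,"ax":0,"ay":0,"az":0,"gripper":0.2},{"tx":-0.054,"ty":-0.095,"tz":0.03,"ax":0,"ay":0,"az":0,"gripper":0.2},{"tx":-0.054,"ty":-0.095,"tz":0.05,"ax":0,"ay":0,"az":0,"gripper":0.2},{"tx":-0.054,"ty":-0.095,"tz":0.05,"ax":0,"ay":0,"az":0,"gripper":0.2}]'
python3 - <<'E'
from h import *
go((.482,-.4268,.096),174.9)
t=arm.get_image('top')
s=arm.get_image('side')
cv2.imwrite('pics/q2.png',np.hstack([cv2.resize(t[170:330,420:580],(400,400),interpolation=2),cv2.resize(s[80:220,290:430],(400,400),interpolation=2)])[:,:,::-1])
E
```

```text
time: 30.9
eef_pos: [0.483, -0.4191, 0.1414]
tool_rot: [-0.002, 0.04, 0.999, 0.003]
force: [-0.6, 0.9, -0.9]
grip_width: 0.0511
grasp_force: 0.0
t 30.9 at [ 0.483  -0.4191  0.1414] shift [ 0.0001 -0.008   0.0454] turn [ 0.0064 -0.0049  0.0098] q [-0.82  0.36 -0.1   1.11  0.   -0.74]
```

View pics/q2.png

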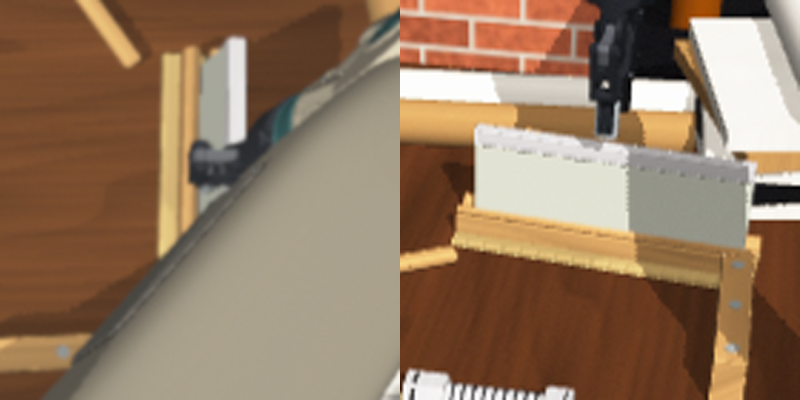

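The gripper is over the middle of the rail, with the fingers astride. My picture budget is used up, so the rest goes by numbers. I'll descend and grip.

```bash
python3 -m handwheel '[{"tx":0,"ty":-0.007,"tz":0,"ax":0.004,"ay":-0.003,"az":0.006,"gripper":0.2},{"tx":0,"ty":-0.007,"tz":0.02,"ax":0.004,"ay":-0.003,"az":0.006,"gripper":0.2},{"tx":0,"ty":-0.007,"tz":0.04,"ax":0.004,"ay":-0.003,"az":0.006,"gripper":0.2},{"tx":0,"ty":-0.007,"tz":0.045,"ax":0.004,"ay":-0.003,"az":0.006,"gripper":0.2},{"tx":0,"ty":-0.007,"tz":0.045,"ax":0.004,"ay":-0.003,"az":0.006,"gripper":0.2}]'
python3 -m handwheel '[{"tx":0,"ty":0,"tz":0,"ax":0,"ay":0,"az":0,"gripper":-1},{"tx":0,"ty":0,"tz":0,"ax":0,"ay":0,"az":0,"gripper":-1},{"tx":0,"ty":0,"tz":0,"ax":0,"ay":0,"az":0,"gripper":-1},{"tx":0,"ty":0,"tz":0,"ax":0,"ay":0,"az":0,"gripper":-1},{"tx":0,"ty":0,"tz":0,"ax":0,"ay":0,"az":0,"gripper":-1}]'
```

```text
time: 31.5
eef_pos: [0.4836, -0.4295, 0.1009]
tool_rot: [0.002, 0.043, 0.999, -0.002]
force: [0.1, 0.3, -0.1]
grip_width: 0.0513
grasp_force: 0.0
time: 32.0
eef_pos: [0.4845, -0.4304, 0.1023]
tool_rot: [0.003, 0.043, 0.999, -0.003]
force: [0.2, 0.3, 5.3]
grip_width: 0.0124
grasp_force: 60.3
```

```bash
python3 -m handwheel '[{"tx":0,"ty":0,"tz":-0.02,"ax":0,"ay":0,"az":0,"gripper":-1},{"tx":0,"ty":0,"tz":-0.05,"ax":0,"ay":0,"az":0,"gripper":-1},{"tx":0,"ty":0,"tz":-0.09,"ax":0,"ay":0,"az":0,"gripper":-1},{"tx":0,"ty":0,"tz":-0.13,"ax":0,"ay":0,"az":0,"gripper":-1},{"tx":0,"ty":0,"tz":-0.13,"ax":0,"ay":0,"az":0,"gripper":-1}]'
python3 - <<'E'
from h import *
go((.64,.013,.23),90.5)
print(arm.sense()['grip_width'])
t=arm.get_image('top'); hsv=cv2.cvtColor(t,cv2.COLOR_RGB2HSV)
# slot centre: edges of front rails in columns, brightness profile
g=cv2.GaussianBlur(cv2.cvtColor(t,cv2.COLOR_RGB2GRAY),(3,3),0)
for u in (262,290,317,345,372): print(u,g[174:204,u].tolist())
E
```

```text
time: 32.5
eef_pos: [0.4858, -0.4321, 0.2375]
tool_rot: [0.006, 0.043, 0.999, -0.006]
force: [1.1, -0.8, -2.1]
grip_width: 0.0124
grasp_force: 59.2
t 32.5 at [ 0.4858 -0.4321  0.2375] shift [-0.115   0.4569  0.0035] turn [-4.0000e-04  1.9200e-02  1.4753e+00] q [-0.83  0.31  0.03  1.27 -0.   -0.74]
0.012425812216278382
262 [83, 83, 85, 86, 87, 89, 96, 117, 150, 180, 196, 200, 194, 177, 165, 171, 178, 167, 155, 163, 182, 194, 188, 172, 167, 183, 201, 211, 215, 217]
290 [88, 88, 86, 81, 76, 81, 104, 142, 178, 199, 204, 195, 174, 155, 154, 162, 161, 155, 160, 177, 188, 186, 169, 152, 150, 159, 167, 171, 172, 172]
317 [91, 87, 80, 74, 78, 102, 141, 178, 197, 200, 193, 175, 157, 154, 161, 159, 152, 160, 180, 195, 193, 178, 168, 180, 202, 214, 217, 218, 217, 217]
345 [91, 88, 83, 83, 100, 135, 170, 191, 197, 193, 177, 156, 148, 153, 154, 151, 157, 175, 190, 191, 175, 156, 152, 162, 170, 173, 175, 176, 176, 176]
372 [90, 84, 83, 97, 131, 169, 195, 205, 202, 185, 162, 152, 156, 157, 152, 156, 173, 189, 191, 178, 167, 178, 200, 204, 193, 182, 179, 180, 180, 180]
```

```bash
python3 -c "
from h import *
p=pix('top',[(262,190.),(290,189.05),(317,188.1),(345,187.2),(372,186.5)],.036);print(p.round(4)); k=np.polyfit(p[:,1],p[:,0],1);print(k,np.polyval(k,.013),'yaw',np.degrees(np.arctan(-k[0])))
"
python3 -m handwheel '[{"tx":-0.11,"ty":0.42,"tz":0,"ax":0,"ay":0,"az":1.475,"gripper":-1},{"tx":-0.11,"ty":0.42,"tz":0,"ax":0,"ay":0,"az":1.475,"gripper":-1},{"tx":-0.11,"ty":0.42,"tz":0,"ax":0,"ay":0,"az":1.475,"gripper":-1},{"tx":-0.11,"ty":0.42,"tz":0,"ax":0,"ay":0,"az":1.475,"gripper":-1},{"tx":-0.11,"ty":0.42,"tz":0,"ax":0,"ay":0,"az":1.475,"gripper":-1},{"tx":-0.11,"ty":0.42,"tz":0,"ax":0,"ay":0,"az":1.475,"gripper":-1},{"tx":-0.11,"ty":0.42,"tz":0,"ax":0,"ay":0,"az":1.475,"gripper":-1},{"tx":-0.11,"ty":0.42,"tz":0,"ax":0,"ay":0,"az":1.475,"gripper":-1},{"tx":-0.11,"ty":0.42,"tz":0,"ax":0,"ay":0,"az":1.475,"gripper":-1},{"tx":-0.11,"ty":0.42,"tz":0,"ax":0,"ay":0,"az":1.475,"gripper":-1}]'
python3 -m handwheel '[{"tx":0,"ty":0,"tz":0,"ax":0,"ay":0,"az":0,"gripper":-1},{"tx":0,"ty":0,"tz":0,"ax":0,"ay":0,"az":0,"gripper":-1}]'
python3 -c "
from h import *
go((.652,.013,.2),90.5)"
```

```text
[[ 0.6473  0.1452  0.036 ]
 [ 0.6482  0.0767  0.036 ]
 [ 0.6491  0.0107  0.036 ]
 [ 0.6498 -0.0577  0.036 ]
 [ 0.6501 -0.1236  0.036 ]]
[-0.01057913  0.64898945] 0.6488519245296318 yaw 0.6061168463411102
time: 33.55
eef_pos: [0.6289, -0.0148, 0.2264]
tool_rot: [0.0, 0.692, 0.722, -0.0]
force: [0.5, -1.3, -2.3]
grip_width: 0.0126
grasp_force: 59.5
time: 33.75
eef_pos: [0.6279, -0.0204, 0.2274]
tool_rot: [0.001, 0.691, 0.723, -0.002]
force: [0.3, -0.1, -2.3]
grip_width: 0.0129
grasp_force: 59.5
t 33.75 at [ 0.6279 -0.0204  0.2274] shift [0.0324 0.0256 0.0273] turn [-0.0001  0.0043  0.0366] q [-0.13  0.28 -0.02  1.26 -0.    1.39]
```

```bash
python3 -m handwheel '[{"tx":0.03,"ty":0.024,"tz":0,"ax":0,"ay":0.004,"az":0.035,"gripper":-1},{"tx":0.03,"ty":0.024,"tz":0.03,"ax":0,"ay":0.004,"az":0.035,"gripper":-1},{"tx":0.03,"ty":0.024,"tz":0.06,"ax":0,"ay":0.004,"az":0.035,"gripper":-1},{"tx":0.03,"ty":0.024,"tz":0.065,"ax":0,"ay":0.004,"az":0.035,"gripper":-1},{"tx":0.03,"ty":0.024,"tz":0.065,"ax":0,"ay":0.004,"az":0.035,"gripper":-1},{"tx":0.03,"ty":0.024,"tz":0.065,"ax":0,"ay":0.004,"az":0.035,"gripper":-1}]'
python3 - <<'E'
from h import *
go((.651,.010,.12),90.6)
z=arm.sense()['eef_pos'][2]-.0943+.112
t=arm.get_image('top'); hsv=cv2.cvtColor(t,cv2.COLOR_RGB2HSV)
m=((hsv[...,1]<40)&(hsv[...,2]>140)).astype(np.uint8); m[:150]=0;m[230:]=0;m[:,:235]=0;m[:,410:]=0
for c in cv2.findContours(m,cv2.RETR_EXTERNAL,cv2.CHAIN_APPROX_NONE)[0]:
    if cv2.contourArea(c)>40:
        r=cv2.minAreaRect(c); print(np.round(r[0],1),np.round(r[1],1),pix('top',cv2.boxPoints(r),z)[:,:2].round(4).tolist())
E
```

```text
time: 34.35
eef_pos: [0.6527, 0.0095, 0.1656]
tool_rot: [0.002, 0.705, 0.709, 0.002]
force: [-0.3, -0.7, -1.8]
grip_width: 0.0128
grasp_force: 59.5
t 34.35 at [0.6527 0.0095 0.1656] shift [ 0.0005 -0.002   0.0456] turn [ 0.0053  0.0004 -0.0038] q [-0.08  0.36 -0.05  1.15  0.    1.48]
[361.5 215. ] [28. 15.] [[0.5746, -0.0716], [0.5739, -0.1037], [0.5127, -0.1016], [0.5134, -0.0699]]
[357. 172.] [18. 44.] [[0.6606, -0.0328], [0.6584, -0.1281], [0.6178, -0.1266], [0.62, -0.032]]
```

```bash
python3 -m handwheel '[{"tx":0,"ty":-0.002,"tz":0.01,"ax":0.004,"ay":0,"az":-0.003,"gripper":-1},{"tx":0,"ty":-0.002,"tz":0.02,"ax":0.004,"ay":0,"az":-0.003,"gripper":-1},{"tx":0,"ty":-0.002,"tz":0.03,"ax":0.004,"ay":0,"az":-0.003,"gripper":-1},{"tx":0,"ty":-0.002,"tz":0.038,"ax":0.004,"ay":0,"az":-0.003,"gripper":-1}]'
python3 -m handwheel '[{"tx":0,"ty":0,"tz":0.004,"ax":0,"ay":0,"az":0,"gripper":-1},{"tx":0,"ty":0,"tz":0.008,"ax":0,"ay":0,"az":0,"gripper":-1}]'
```

```text
time: 34.8
eef_pos: [0.6495, 0.0105, 0.1249]
tool_rot: [-0.001, 0.703, 0.711, -0.001]
force: [0.3, -1.0, -1.4]
grip_width: 0.013
grasp_force: 59.7
time: 35.0
eef_pos: [0.6509, 0.0105, 0.1184]
tool_rot: [0.0, 0.703, 0.711, 0.0]
force: [2.1, -0.1, -1.7]
grip_width: 0.0127
grasp_force: 59.8
```

```bash
python3 -c "
from h import *
go((.651,.010,.1023),90.6)"
```

```text
t 35.0 at [0.6509 0.0105 0.1184] shift [-0.0005  0.0001  0.0161] turn [0.0009 0.0003 0.0001] q [-0.08  0.4  -0.11  1.07 -0.    1.48]
```

```bash
python3 -m handwheel '[{"tx":0,"ty":0,"tz":0.003,"ax":0,"ay":0,"az":0,"gripper":-1},{"tx":0,"ty":0,"tz":0.005,"ax":0,"ay":0,"az":0,"gripper":-1}]'
python3 -m handwheel '[{"tx":0,"ty":0,"tz":0.002,"ax":0,"ay":0,"az":0,"gripper":-1},{"tx":0,"ty":0,"tz":0.004,"ax":0,"ay":0,"az":0,"gripper":-1}]'
python3 -m handwheel '[{"tx":0,"ty":0,"tz":0.002,"ax":0,"ay":0,"az":0,"gripper":-1},{"tx":0,"ty":0,"tz":0.003,"ax":0,"ay":0,"az":0,"gripper":-1}]'
```

```text
time: 35.2
eef_pos: [0.6508, 0.0104, 0.1133]
tool_rot: [0.0, 0.703, 0.711, 0.0]
force: [2.0, -0.9, -1.4]
grip_width: 0.0126
grasp_force: 59.8
time: 35.4
eef_pos: [0.6508, 0.0104, 0.1096]
tool_rot: [0.0, 0.703, 0.711, 0.0]
force: [1.8, 0.6, -0.1]
grip_width: 0.0122
grasp_force: 59.9
time: 35.6
eef_pos: [0.6508, 0.0104, 0.1065]
tool_rot: [0.0, 0.703, 0.711, 0.0]
force: [2.1, -0.5, -0.4]
grip_width: 0.0125
grasp_force: 59.9
```

```bash
python3 -m handwheel '[{"tx":0,"ty":0.001,"tz":0.002,"ax":0,"ay":0,"az":0,"gripper":-1},{"tx":0,"ty":0.001,"tz":0.003,"ax":0,"ay":0,"az":0,"gripper":-1}]'
python3 -m handwheel '[{"tx":0,"ty":0,"tz":0.001,"ax":0,"ay":0,"az":0,"gripper":-1},{"tx":0,"ty":0,"tz":0.002,"ax":0,"ay":0,"az":0,"gripper":-1}]'
python3 -m handwheel '[{"tx":0,"ty":0,"tz":0.001,"ax":0,"ay":0,"az":0,"gripper":-1},{"tx":0,"ty":0,"tz":0.002,"ax":0,"ay":0,"az":0,"gripper":-1}]'
```

```text
time: 35.8
eef_pos: [0.6511, 0.0104, 0.103]
tool_rot: [-0.0, 0.703, 0.711, -0.0]
force: [2.0, -0.0, -1.5]
grip_width: 0.0127
grasp_force: 59.9
time: 36.0
eef_pos: [0.6515, 0.0108, 0.1022]
tool_rot: [-0.0, 0.703, 0.711, 0.0]
force: [0.2, 1.6, 7.2]
grip_width: 0.0124
grasp_force: 60.9
time: 36.2
eef_pos: [0.652, 0.0108, 0.1022]
tool_rot: [0.001, 0.703, 0.711, 0.001]
force: [-2.7, 2.0, 15.1]
grip_width: 0.0124
grasp_force: 62.0
```

On the slot floor at z 0.102, the same height as in the rack. I'll ease off, release and rise.

```bash
python3 -m handwheel '[{"tx":0,"ty":0,"tz":-0.003,"ax":0,"ay":0,"az":0,"gripper":-1},{"tx":0,"ty":0,"tz":-0.003,"ax":0,"ay":0,"az":0,"gripper":-0.2},{"tx":0,"ty":0,"tz":-0.003,"ax":0,"ay":0,"az":0,"gripper":0},{"tx":0,"ty":0,"tz":-0.003,"ax":0,"ay":0,"az":0,"gripper":0},{"tx":0,"ty":0,"tz":-0.02,"ax":0,"ay":0,"az":0,"gripper":0},{"tx":0,"ty":0,"tz":-0.06,"ax":0,"ay":0,"az":0,"gripper":0},{"tx":0,"ty":0,"tz":-0.1,"ax":0,"ay":0,"az":0,"gripper":0},{"tx":0,"ty":0,"tz":-0.14,"ax":0,"ay":0,"az":0,"gripper":0}]'
python3 -m handwheel '[{"tx":-0.3,"ty":-0.15,"tz":0,"ax":0,"ay":0,"az":0,"gripper":0},{"tx":-0.3,"ty":-0.15,"tz":0,"ax":0,"ay":0,"az":0,"gripper":0},{"tx":-0.3,"ty":-0.15,"tz":0,"ax":0,"ay":0,"az":0,"gripper":0},{"tx":-0.3,"ty":-0.15,"tz":0,"ax":0,"ay":0,"az":0,"gripper":0},{"tx":-0.3,"ty":-0.15,"tz":0,"ax":0,"ay":0,"az":0,"gripper":0},{"tx":-0.3,"ty":-0.15,"tz":0,"ax":0,"ay":0,"az":0,"gripper":0},{"tx":-0.3,"ty":-0.15,"tz":0,"ax":0,"ay":0,"az":0,"gripper":0},{"tx":-0.3,"ty":-0.15,"tz":0,"ax":0,"ay":0,"az":0,"gripper":0}]'
python3 - <<'E'
from h import *
t=arm.get_image('top'); hsv=cv2.cvtColor(t,cv2.COLOR_RGB2HSV)
m=((hsv[...,1]<40)&(hsv[...,2]>150)).astype(np.uint8); m[:150]=0;m[250:]=0;m[:,:238]=0;m[:,410:]=0
for c in cv2.findContours(m,cv2.RETR_EXTERNAL,cv2.CHAIN_APPROX_NONE)[0]:
    if cv2.contourArea(c)>40:
        r=cv2.minAreaRect(c); print(np.round(r[0],1),np.round(r[1],1),pix('top',cv2.boxPoints(r),.12)[:,:2].round(4).tolist())
torches('top',np.where((np.arange(480)>195)[:,None,None],t,0)[:,:400].astype(np.uint8).copy(),.042,150)
g=cv2.cvtColor(t,cv2.COLOR_RGB2GRAY)
for u in (270,317,370): print(u,g[160:200,u].tolist())
print(proj('top',[(.652,.153,.12),(.652,-.127,.12),(.645,.013,.12),(.659,.013,.12)]).round(1))
E
```

```text
time: 37.0
eef_pos: [0.6505, 0.0104, 0.24]
tool_rot: [-0.001, 0.704, 0.711, -0.001]
force: [0.3, -0.7, -0.8]
grip_width: 0.0426
grasp_force: 0.0
time: 37.8
eef_pos: [0.5022, -0.2947, 0.2391]
tool_rot: [-0.0, 0.706, 0.709, -0.001]
force: [0.6, 0.6, -0.5]
grip_width: 0.0425
grasp_force: 0.0
[268.5 226.5] [45. 11.] [[0.5894, 0.1317], [0.5888, 0.1067], [0.4852, 0.1069], [0.4857, 0.1315]]
[361.  225.5] [47. 14.] [[0.5894, -0.0746], [0.5887, -0.1062], [0.4808, -0.1027], [0.4814, -0.0715]]
[330.8 225. ] [48.3 13.2] [[0.5931, -0.006], [0.5932, -0.0358], [0.4822, -0.0359], [0.4821, -0.0066]]
[314.2 180.5] [ 16.1 122.2] [[0.6599, 0.1552], [0.6625, -0.1246], [0.6243, -0.1244], [0.6216, 0.1538]]
blob px [300. 298.] world [0.381 0.055 0.042] len 0.053 wid 0.053 ang -136.0
blob px [270. 232.] world [0.539 0.125 0.042] len 0.144 wid 0.039 ang 179.8
blob px [363. 231.] world [ 0.539 -0.097  0.042] len 0.147 wid 0.039 ang -179.5
blob px [332. 230.] world [ 0.543 -0.023  0.042] len 0.147 wid 0.039 ang 179.9
270 [84, 85, 84, 83, 82, 83, 82, 81, 80, 77, 75, 74, 74, 93, 154, 214, 222, 222, 222, 219, 205, 166, 150, 151, 152, 152, 152, 152, 152, 151, 146, 133, 125, 138, 165, 174, 166, 137, 138, 166]
317 [88, 87, 79, 69, 64, 65, 66, 65, 66, 66, 65, 70, 102, 163, 215, 224, 225, 223, 212, 172, 154, 152, 152, 152, 152, 152, 152, 152, 151, 142, 126, 133, 158, 176, 174, 153, 135, 153, 182, 190]
370 [80, 70, 66, 66, 68, 69, 68, 66, 64, 65, 85, 147, 210, 221, 223, 224, 219, 197, 163, 150, 152, 152, 152, 152, 152, 152, 150, 143, 128, 127, 146, 169, 173, 162, 137, 149, 184, 190, 182, 160]
[[253.8 177.7]
 [376.2 175. ]
 [314.9 179.3]
 [314.9 173.4]]
```

The diffuser is centred within about 2 mm, upright and on the floor. The torches are unchanged and the arm is clear, so I'll hand it in.

```bash
python3 -m handwheel '[{"tx":0,"ty":0,"tz":0,"ax":0,"ay":0,"az":0,"gripper":0},{"tx":0,"ty":0,"tz":0,"ax":0,"ay":0,"az":0,"gripper":0},{"tx":0,"ty":0,"tz":0,"ax":0,"ay":0,"az":0,"gripper":0}]' >/dev/null; python3 -c "
from rig import arm
print(arm.job_done())"
```

```text
the job is handed in; nothing more can be done
None
```

Job handed in, no verdict returned: I found three torches, switched each on against the bench stop and laid it in its own cradle with the lens to the painting; the diffuser then went into the slot, upright, on the floor and about 2 mm off centre.

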